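# Unpin the drill-jig carrier and lay it in the tray

## Robot

A 6-joint arm with a two-finger parallel gripper is mounted at the origin on the work surface. World frame = base frame: x ahead of the robot, y to its left, z up, the work surface at z = 0. Lengths are in m, angles in rad, forces in N, time in s.
With the tool pointing down it reaches from about 0.375 to 0.975 m from the base axis. Payload 3.8 kg.
Tool frame: the origin (TCP) lies between the finger pads; the fingertips stand manip.tip_extent ahead of it and the grasp point (between the pads) is the TCP (manip.tip_extent is the distance from the TCP to the fingertips, in m); z points along the fingers, y is the direction in which the jaws open and shut (so a half turn about z gives the same grasp; the last joint's range is limited). The gripper opens to 85 mm and grips with 20 to 120 N. Pads are 22 mm wide; open, the fingers measure 114 mm over their backs; the gripper's body (76 mm by 85 mm) begins 54 mm behind the grasp point. The pads swing forward as they close: fully open they stand 13 mm farther back than shut.
Start: joints at [1.188, 0.264, 1.604, -0, 1.274, -0.037], TCP at [0.229, 0.635, 0.25] pointing down, gripper open.
Joint ranges: [-2.63, 2.63], [-0.94, 2.18], [0.31, 2.57], [-1.31, 4.45], [0, 2.66], [-2.55, 2.55]. Speed limits (rad/s): [2.57, 2.57, 3.14, 3.14, 3.14, 3.14].

## Interface

Orientations are given as a rotation vector (axis times angle).
In Python, from station import manip gives the robot as it stands.
- The arm moves only by the tool play_rows, never from a script. Its argument "series" is a list of rows, each an object of numbers: "x", "y", "z": the shift along the tool's x, y, z scaled (see below); "wx", "wy", "wz": the turn, a rotation vector about the tool's x, y, z scaled (see below); "grip": the closure, from -1 (fully open) to 1 (shut). In form: [{"x": .., "y": .., "z": .., "wx": .., "wy": .., "wz": .., "grip": ..}, ...]. A call has 1 to 8 rows; each row shifts and turns the commanded pose from where the row before left it, along the tool's axes as they then stand; what a row does not reach is not made up. The controller multiplies each number of a shift by 3 cm and each number of a turn by 6 degrees. A row lasts 1/10 s, in which the tool goes at most 50 mm and 8.59 degrees, less where a joint would pass 70% of its speed; a pose out of reach is approached as far as the arm can. A call with a number of a shift or a turn outside -1 to 1 is refused whole. A call with a gripper value outside its range is refused whole. The fingers move at their own pace and stop on an object; "newtons" is the grip in N (left out, the last holds). Time passes only in rows, so rows that do not move let the fingers close. It gives the time, the measured TCP pose, the force and the opening at its end, in the units of the state.
- manip.observe(): the state, without advancing time (a new reading comes with each control period).
- manip.get_image(name): name is "side" or "top"; returns the picture (480x640x3 uint8, blue, green, red); there is no depth.
- manip.camera_info(name): a dict with "fx", "fy", "cx", "cy" (pixels), "k1" (the pictures are not rectified: a ray, as slopes to the right and down, at radius r is drawn at 1 + k1 r^2 times it, then the intrinsics apply), "rvec" (rotation vector, rad) and "tvec" (3), from world to camera coordinates, as OpenCV has them. Camera axes: x right, y down, z forward; pixel columns grow to the right and rows downward; lengths in m; the calibration is good to about 2 mm. A picture is of the moment at which its call begins. camera_info takes no time and is no camera call.
- manip.job_done(): hands the job in, once; it reports no verdict.
The state is a dict: "clock": time; "joint_positions": joint angles; "dq": joint speeds; "joint_torque": joint torques, N m; "position": TCP position; "eef_rot": TCP orientation; "ft_force": force on the tool from outside, world axes, zero at the start; "ft_torque": the same for the moment, N m; "finger_gap": opening from 0.0 (shut) to 1.0 (fully open).
Only numpy, scipy, OpenCV 4.12 (cv2) and the standard library are available. Lean on these libraries where they do the work, as an engineer would, in place of code of your own. Each camera call takes 0.05 s, during which the arm holds its last target.

## Task

Pull up the red sprung plunger knob on the drill jig and twist it a quarter turn so that it stays latched up by itself when you let go. Then draw the aluminium carrier out of the jig's channel by its black handle and lay it gently, flat and handle up, in the grey tray, leaving the plunger latched open. Do not disturb the turned knob, tube offcut, oil bottle or brush standing about.

Things in the scene. Friction and masses are not known exactly. Their poses are not given: they have to be found in the camera images.
- jig: Green drill jig fixed to the bench, left or right (the tray is on the other side), position and yaw vary. Origin: on the bench; x along the channel, z up. Base 160 x 100 mm (x -75 to +85), 12 mm thick. The channel opens only to -x: the carrier must be drawn 65 mm or more that way, level, to be free.
- channel_mouth (a point): Mouth of the jig's channel: jig x=+2, y=0, 12 mm above the bench (channel floor); axes as the jig's. From here to x=+77 in the jig two rails (inner faces y=+-32, outer +-46) with lips (inner edges y=+-26, underside at height 22, top 30) hold the carrier down; over x 20 to 70 a bridge 92 mm wide, top at height 40.
- crown_top (a point): Centre of the top of the plunger's dark steel crown on the bridge: jig x=45, y=0, 58 mm above the bench. 32 x 32 mm and 18 mm high, cut by a slot 8 mm wide along the jig's x.
- knob_grip (a point): Grip point of the red plunger knob: on the plunger's vertical axis, 84 mm above the bench when down (10 mm below the knob's top). The knob is an upright wing 36 x 12 mm and 30 mm tall (heights 64 to 94 when down); its 36 mm length lies along this point's x axis, so it is gripped across its 12 mm along y.
- plunger_lift (a joint): Plunger pull-up, m: 0 = down, its 7 mm pin through the carrier's hole; 0.020 = upper stop. A spring pulls it down, 6 N at 0, 11 N at the top. A cross bar on the stem lies in the crown's slot; above 0.014 it is clear and the knob can turn. Turned and let go, it rests on the crown at about 0.014: latched open. Not turned, it springs back.
- plunger_twist (a joint): Turn of the knob about its vertical axis, rad, positive anticlockwise from above; 0 = wing along the jig's x, cross bar over the slot. It may be turned either way, stops at +-1.75; a quarter turn (+-1.57) is latched. While the plunger is down the slot allows only about +-0.1.
- carrier: Loose aluminium workpiece carrier, about 0.2 to 0.4 kg: plate 130 (x) x 60 (y) x 8 mm with an 11 mm hole at x=+45, y=0, and a black handle bar on top. Origin: centre of its underside, z up. At the start it lies in the jig's channel with origin over the jig's origin, 12 mm above the bench, axes parallel to the jig's, pinned by the plunger.
- carrier_handle (a point): Grip point of the carrier's black handle: on the carrier's centre line, 30 mm in front of (x=-30) and 30 mm above its origin. The handle is an upright bar 44 mm long (x), 12 mm wide (y), rising from the plate's top (8) to 36 mm above the carrier's underside; grip it across y.
- tray: Shallow grey steel tray with a black rubber mat, fixed to the bench; position and yaw differ each time. 172 (x) x 104 (y) x 22 mm outside, walls and floor 5 mm, inside 162 x 94 mm. Origin: centre of its underside.
- tray_floor (a point): Centre of the tray's inner floor, 5 mm above the bench; axes as the tray's. The carrier lies along the tray, either end first.
- turned_knob: Bystander: turned steel mushroom knob, 34 mm across, 46 mm high, standing just in front of the jig, on the +y side of the lane in which the carrier comes out. Origin: centre of its underside.
- tube_offcut: Bystander: offcut of square steel tube 30 x 30 mm, 70 mm high, standing upright just in front of the jig, on the -y side of that lane. Origin: centre of its underside.
- oil_bottle: Bystander: green oil bottle with a black cap, 52 mm across, 165 mm high, standing between jig and tray. Origin: centre of its underside.
- bench_brush: Bystander: wooden bench brush about 240 mm long, 34 mm wide, 32 mm high, lying crosswise behind the tray (on its +x side). Origin: at its underside near mid length.
There are look-alikes about, which are no part of the job. Several things look just like the tray: the one meant starts farthest to the robot's right. Leave any pink look-alike of the carrier alone.

How it is judged:
On the way, in this order (a step that is already met when the one before it is completed fails the run):
1. the plunger is pulled up, turned (over 1 rad either way) and stays up by itself with the fingers off it (value of joint plunger_lift above 0.012 m and (value of joint plunger_twist above 1 rad or value of joint plunger_twist below -1 rad) and contact force between the fingers and jig below 0.05 N), for 0.3 s.
2. the carrier is drawn out of the channel, at least 65 mm, with the plunger still up (x of carrier in the frame of jig below -0.065 m and value of joint plunger_lift above 0.012 m), for 0.05 s.
At the end, for the whole second after the job is handed in: The carrier lies flat on the tray's inner floor, handle up (underside within 4 mm of the floor, tilt under 0.05 rad, centre within 22 mm of the tray's centre along each tray axis), released and at rest; the plunger is still latched open (lift over 12 mm, turned over 1 rad) (x of carrier in the frame of tray_floor between -0.022 and 0.022 m and y of carrier in the frame of tray_floor between -0.022 and 0.022 m and z of carrier in the frame of tray_floor between -0.004 and 0.004 m and angle between carrier's own z axis and vertical below 0.05 rad and linear speed of carrier below 0.02 m/s and contact force between the fingers and carrier below 0.05 N and value of joint plunger_lift above 0.012 m and (value of joint plunger_twist above 1 rad or value of joint plunger_twist below -1 rad)); the robot touches nothing.
It fails at once if the turned knob is shifted more than 15 mm or knocked over (distance of turned_knob from where it was at the start of the episode above 0.015 m or angle between turned_knob's own z axis and vertical above 0.3 rad).
It fails at once if the tube offcut is shifted more than 15 mm or knocked over (distance of tube_offcut from where it was at the start of the episode above 0.015 m or angle between tube_offcut's own z axis and vertical above 0.3 rad).
It fails at once if the oil bottle is shifted more than 15 mm or knocked over (distance of oil_bottle from where it was at the start of the episode above 0.015 m or angle between oil_bottle's own z axis and vertical above 0.3 rad).
It fails at once if the bench brush is shifted more than 15 mm or knocked over (distance of bench_brush from where it was at the start of the episode above 0.015 m or angle between bench_brush's own z axis and vertical above 0.3 rad).
It fails at once if the carrier is dropped or thrown (faster than 0.6 m/s while not held) (linear speed of carrier above 0.6 m/s and contact force between the fingers and carrier below 0.05 N).
It also fails if it takes over 58 s, if anything falls off the work surface, if the arm or the gripper's body presses on something with over 40 N, if the wrist force passes 120 N, or if a joint passes its speed limit or range.

## Working session

There is one attempt and no reset: what is moved stays moved. The work goes in short steps, Python scripts to look and compute and a tool call to move; the robot and the scene stay as the last step left them, time stands still between calls to the robot, and variables do not carry over. Pictures are saved under pics/ and viewed, and the job is handed in when it is done.

Besides the shell and the picture viewer there is one more tool, called after "Call:" in YAML: its name, and indented under it one key for each argument. play_rows: Moves the arm, as the interface text tells. Shifts and turns lie within -1 to 1; 1 stands for 3 cm of shift or 6 degrees of turn. Its arguments: {"type":"object","properties":{"series":{"type":"array"},"newtons":{"type":"number"}},"required":["series"]}

```bash
mkdir -p pics; ls; python3 - <<'E'
from station import manip
import cv2
for n in ("side","top"):
    cv2.imwrite(f"pics/{n}0.png",manip.get_image(n)); print(n,manip.camera_info(n))
print(manip.observe()); print(manip.tip_extent)
E
```

```text
pics
side {'fx': 484.3923226845951, 'fy': 484.3923226845951, 'cx': 316.54161537671297, 'cy': 239.18878671290435, 'k1': 0.037819544026064106, 'rvec': array([ 0.56247651, -2.76849678,  1.01574652]), 'tvec': array([0.50710589, 0.18749099, 1.02425684])}
top {'fx': 436.60205583116596, 'fy': 436.60205583116596, 'cx': 312.503640668892, 'cy': 237.36067255705228, 'k1': 0.013806346699961078, 'rvec': array([ 2.14379784, -2.14065336,  0.1925218 ]), 'tvec': array([0.02965315, 0.53777353, 0.9642359 ])}
{'clock': 0.1, 'joint_positions': array([ 1.18808824e+00,  2.64749258e-01,  1.60521666e+00,  1.72437022e-05,
        1.27368225e+00, -3.68784787e-02]), 'dq': array([-0.00055553, -0.00206309, -0.00366082,  0.00075639, -0.00051884,
       -0.00012582]), 'joint_torque': array([-8.79934269e-04, -5.16710222e+01, -3.68587804e+01, -9.05088041e-05,
        6.42567000e-03,  8.34669805e-06]), 'position': array([0.22856681, 0.63448149, 0.24904954]), 'eef_rot': array([-0.54045601, -3.09430299,  0.00315215]), 'ft_force': array([-0.16452482, -0.15012202,  0.68076043]), 'ft_torque': array([ 0.03082679, -0.03497404, -0.01112302]), 'finger_gap': 1.0022883906187836}
0.019
```

View pics/top0.png

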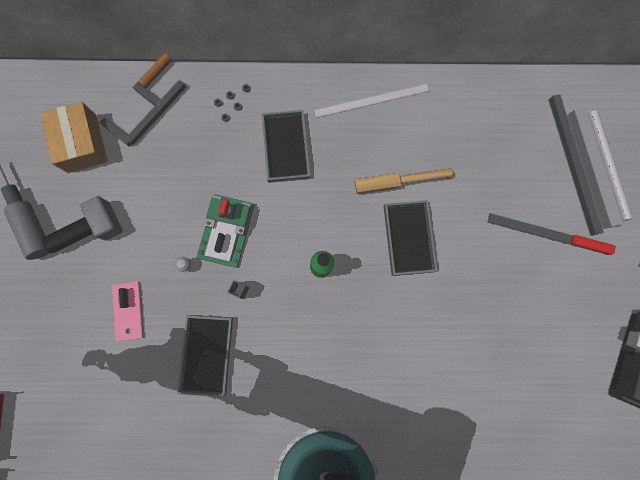

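View pics/side0.png

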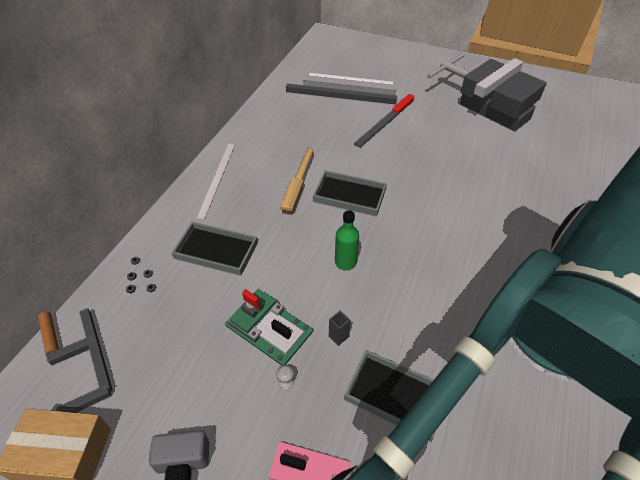

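The top view shows three tray look-alikes at (287,146), (205,355) and (411,238). The last is farthest right, with the brush behind it, so it is the target. The carrier look-alikes are the aluminium one in the green jig at (222,237) and the pink one at (127,312), which I leave alone. The red knob is at (226,208); the other red item, a handle at (593,244), belongs to a file. I'll check with crops.

```bash
cat > h.py <<'E'
import numpy as np, cv2
from station import manip
from scipy.spatial.transform import Rotation as R
def cam(n):
    c=manip.camera_info(n); return c,R.from_rotvec(c['rvec']).as_matrix(),np.array(c['tvec'])
def proj(n,P):
    c,Rm,t=cam(n); p=np.atleast_2d(P)@Rm.T+t; s=p[:,:2]/p[:,2:]; r2=(s**2).sum(1,keepdims=True)
    s=s*(1+c['k1']*r2); return s*[c['fx'],c['fy']]+[c['cx'],c['cy']]
def ray(n,uv):
    c,Rm,t=cam(n); d=(np.atleast_2d(uv)-[c['cx'],c['cy']])/[c['fx'],c['fy']]
    s=d.copy()
    for _ in range(20): s=d/(1+c['k1']*(s**2).sum(1,keepdims=True))
    v=np.c_[s,np.ones(len(s))]@Rm; return -Rm.T@t, v/np.linalg.norm(v,axis=1,keepdims=True)
def plane(n,uv,z):
    o,v=ray(n,uv); return o+v*((z-o[2])/v[:,2:])
def tri(uvt,uvs):
    o1,v1=ray('top',uvt);o2,v2=ray('side',uvs);v1=v1[0];v2=v2[0]
    s=np.linalg.lstsq(np.c_[v1,-v2],o2-o1,rcond=None)[0]
    a=o1+s[0]*v1;b=o2+s[1]*v2; return (a+b)/2,np.linalg.norm(a-b)
def crop(n,src,x0,y0,w,h,k,out):
    im=cv2.imread(src) if isinstance(src,str) else src
    cv2.imwrite(out,cv2.resize(im[y0:y0+h,x0:x0+w],None,fx=k,fy=k,interpolation=cv2.INTER_CUBIC))
E
python3 - <<'E'
from h import *
for n in('top','side'): print(n,ray(n,[[320,240]])[0])
print(proj('top',[[.229,.635,.25]]),proj('side',[[.229,.635,.25]]))
crop('top','pics/top0.png',170,180,100,100,6,'pics/tc.png')
crop('side','pics/side0.png',215,275,150,120,5,'pics/sc.png')
crop('top','pics/top0.png',340,150,130,140,4,'pics/tt.png')
E
```

```text
top [0.37248487 0.04509792 1.03877416]
side [0.26186105 0.67594734 0.90329137]
[[-43.36685108 396.6304267 ]] [[362.43666623 628.55962508]]
```

View pics/tc.png

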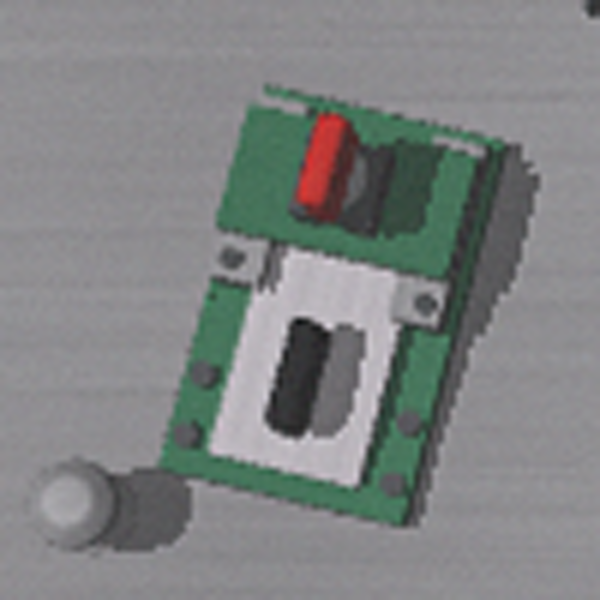

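View pics/sc.png

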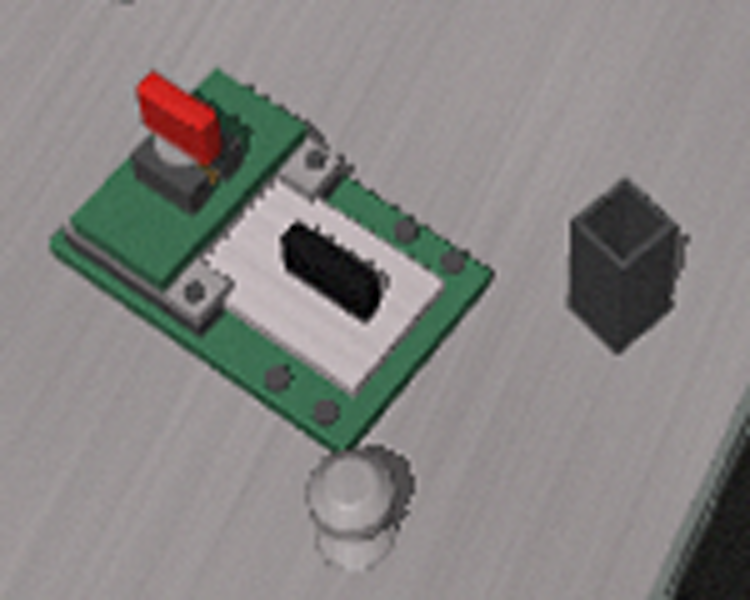

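View pics/tt.png

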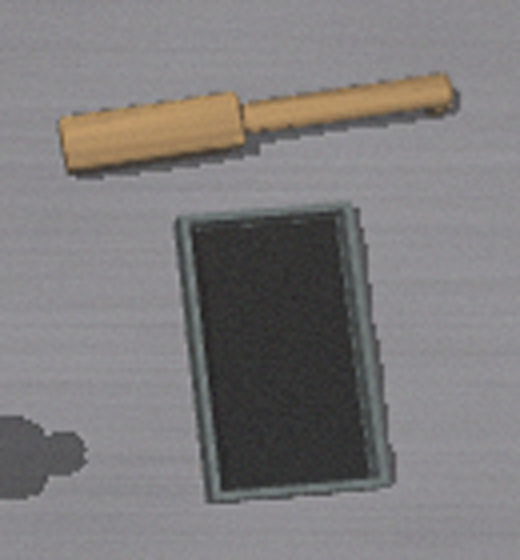

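```bash
python3 - <<'E'
from h import *
a=cv2.imread('pics/top0.png');b=cv2.imread('pics/side0.png')
A=cv2.resize(a[193:223,212:242],None,fx=13,fy=13,interpolation=cv2.INTER_NEAREST)
B=cv2.resize(b[285:315,236:266],None,fx=13,fy=13,interpolation=cv2.INTER_NEAREST)
C=cv2.resize(b[315:345,265:295],None,fx=13,fy=13,interpolation=cv2.INTER_NEAREST)
cv2.imwrite('pics/z.png',np.hstack([A,B])); 
T=cv2.resize(a[225:255,205:235],None,fx=13,fy=13,interpolation=cv2.INTER_NEAREST)
cv2.imwrite('pics/z2.png',np.hstack([T,C]))
# green masks
for n,im in(('top',a),('side',b)):
    h=cv2.cvtColor(im,cv2.COLOR_BGR2HSV)
    m=cv2.inRange(h,(65,90,30),(85,255,255))
    cs,_=cv2.findContours(m,cv2.RETR_EXTERNAL,cv2.CHAIN_APPROX_NONE)
    for c in cs:
        if cv2.contourArea(c)>60: print(n,cv2.boundingRect(c),cv2.contourArea(c),cv2.approxPolyDP(c,2.5,True)[:,0].tolist())
# mat in tray
m=cv2.inRange(cv2.cvtColor(a,cv2.COLOR_BGR2GRAY),0,60);m[:, :360]=0;m[:,460:]=0;m[:190]=0
cs,_=cv2.findContours(m,cv2.RETR_EXTERNAL,cv2.CHAIN_APPROX_NONE);c=max(cs,key=cv2.contourArea)
print('mat',cv2.minAreaRect(c))
m=cv2.inRange(cv2.cvtColor(a,cv2.COLOR_BGR2HSV),(0,0,0),(180,255,118));m[:, :380]=0;m[:,450:]=0;m[:190]=0;m[290:]=0
cs,_=cv2.findContours(m,cv2.RETR_EXTERNAL,cv2.CHAIN_APPROX_NONE);c=max(cs,key=cv2.contourArea)
print('outer',cv2.minAreaRect(c),cv2.approxPolyDP(c,3,True)[:,0].tolist())
E
```

```text
top (310, 251, 24, 26) 254.5 [[324, 251], [312, 256], [310, 267], [315, 275], [332, 268], [333, 259], [327, 252], [331, 258], [327, 265], [321, 266], [316, 260]]
top (197, 250, 44, 17) 141.0 [[240, 252], [235, 250], [230, 262], [199, 255], [198, 252], [197, 257], [236, 266], [232, 259], [238, 260]]
top (236, 235, 9, 16) 61.0 [[239, 235], [236, 248], [241, 250], [244, 236]]
top (199, 227, 12, 25) 84.0 [[206, 227], [202, 239], [207, 242], [205, 245], [201, 243], [199, 248], [204, 251], [210, 230]]
top (207, 198, 42, 28) 339.0 [[211, 199], [207, 217], [243, 225], [248, 206], [244, 205], [239, 219], [229, 220], [217, 215], [221, 200]]
side (225, 310, 88, 55) 711.5 [[312, 331], [308, 326], [304, 330], [302, 326], [305, 324], [299, 320], [295, 324], [295, 318], [284, 310], [281, 315], [304, 330], [285, 355], [260, 337], [255, 343], [227, 321], [225, 323], [281, 364], [286, 363]]
side (229, 289, 47, 44) 596.0 [[258, 289], [254, 293], [264, 307], [256, 316], [250, 317], [240, 307], [229, 318], [247, 332], [275, 302]]
side (335, 222, 24, 48) 888.0 [[344, 222], [336, 232], [335, 263], [340, 268], [349, 269], [356, 262], [358, 232], [352, 222]]
mat ((409.1692810058594, 237.3538818359375), (67.97103118896484, 36.46621322631836), 82.87498474121094)
outer ((410.79058837890625, 237.69879150390625), (73.27374267578125, 48.210052490234375), 83.36748504638672) [[429, 202], [384, 204], [391, 275], [438, 270]]
```

View pics/z.png

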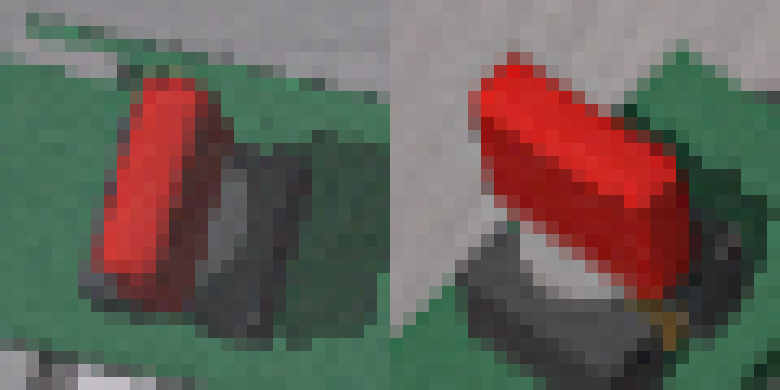

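View pics/z2.png

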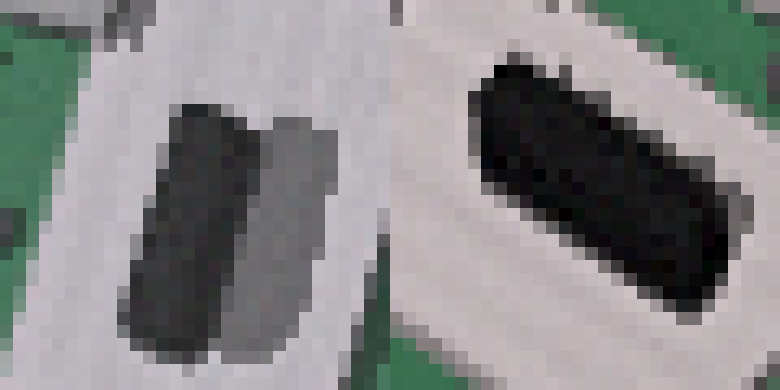

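```bash
python3 - <<'E'
from h import *
k,e=tri([223.2,206.0],[249.9,294.3]); print('knob top',k,e)
for nm,a,b in(('FL',[197,257.5],[285,363]),('FR',[238,267],[312.5,329.5])):
    print(nm,tri(a,b))
print(plane('top',[[197,257.5],[238,267],[214,194.5]],.012)); print(plane('side',[[285,363],[312.5,329.5]],.012))
print('bridge',plane('top',[[207,217.5],[243.5,225.5],[211,197.5],[248.5,206]],.04), plane('side',[[275.5,301.5],[247,332.5],[229,318],[257.5,288.5]],.04))
# knob face ends at z=.094
z=.094
f=lambda x,y,ox,oy:[ox+x/13-.5,oy+y/13-.5]
c=plane('top',[f(145,80,212,193),f(208,88,212,193),f(155,270,212,193),f(98,262,212,193)],z);print('knob face',c,c.mean(0))
c=plane('side',[f(125,55,236,285),f(88,95,236,285),f(250,205,236,285),f(285,155,236,285)],z);print('side face',c,c.mean(0))
# tray
tc=plane('top',np.array([[429,202],[384,204],[391,275],[438,270]])+0.0,.022);print('tray rim',tc,tc.mean(0))
b=cv2.imread('pics/side0.png')
crop('side',b,300,160,100,65,7,'pics/ts.png')
E
```

```text
knob top [0.59886722 0.22874791 0.09329296] 0.001066651538030974
FL (array([0.49248583, 0.30126121, 0.01311163]), np.float64(0.0033440588994883835))
FR (array([0.4726489 , 0.20635753, 0.00376044]), np.float64(0.00024263619112759963))
[[0.4942655  0.3019415  0.012     ]
 [0.47197001 0.20509982 0.012     ]
 [0.64728404 0.26775071 0.012     ]]
[[0.4910858  0.30057542 0.012     ]
 [0.47059771 0.21064306 0.012     ]]
bridge [[0.58459104 0.27586643 0.04      ]
 [0.56591793 0.19072671 0.04      ]
 [0.63251103 0.26841484 0.04      ]
 [0.61243776 0.18025782 0.04      ]] [[0.56221362 0.19438886 0.04      ]
 [0.58240308 0.28257891 0.04      ]
 [0.63237664 0.26731136 0.04      ]
 [0.61245825 0.17974386 0.04      ]]
knob face [[0.61593939 0.23051719 0.094     ]
 [0.61458447 0.21976575 0.094     ]
 [0.58278688 0.22771796 0.094     ]
 [0.58413813 0.23739646 0.094     ]] [0.59936222 0.22884934 0.094     ]
side face [[0.61324052 0.22096625 0.094     ]
 [0.61492452 0.22974678 0.094     ]
 [0.58253295 0.23788301 0.094     ]
 [0.5818373  0.22775955 0.094     ]] [0.59813382 0.2290889  0.094     ]
tray rim [[ 0.62820347 -0.24952115  0.022     ]
 [ 0.62290551 -0.14120295  0.022     ]
 [ 0.45290181 -0.1530266   0.022     ]
 [ 0.46480549 -0.26349408  0.022     ]] [ 0.54220407 -0.20181119  0.022     ]
```

View pics/ts.png

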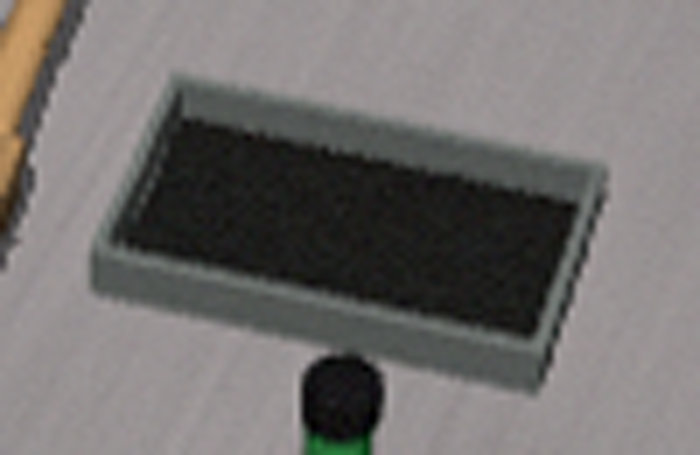

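```bash
python3 - <<'E'
from h import *
g=lambda x,y:[300+x/7-.5,160+y/7-.5]
s=plane('side',[g(175,75),g(605,163),g(545,347),g(95,243)],.022); print(s,s.mean(0))
d=lambda a,b:np.arctan2(b[1]-a[1],b[0]-a[0])
print(d(s[1],s[0]),d(s[2],s[3]),d(s[0],s[3])-np.pi/2,d(s[1],s[2])-np.pi/2, np.linalg.norm(s[0]-s[1]),np.linalg.norm(s[0]-s[3]))
print(tri([384,204],g(95,243)),tri([391,275],g(545,347)),tri([428.5,201.5],g(175,75)))
# bystanders
print('bottle',plane('top',[[322,264]],.12), 'cap', tri([324,258],[348.5,216]))
print('mushroom', tri([182.5,264],[285.5,373]), 'tube', plane('side',[[340.4-.5,311]],.07))
def chk(name,T,yaw,pts,src,col,im):
    c,sn=np.cos(yaw),np.sin(yaw)
    P=np.array([[T[0]+c*x-sn*y,T[1]+sn*x+c*y,z] for x,y,z in pts])
    for n in im:
        q=np.round((proj(n,P)+.5)*8).astype(int)
        for k in range(0,len(q),4): cv2.polylines(im[n],[q[k:k+4]],True,col,1)
im={n:cv2.resize(cv2.imread(f'pics/{n}0.png'),None,fx=8,fy=8,interpolation=cv2.INTER_NEAREST) for n in('top','side')}
rect=lambda x0,x1,y,z:[(x0,-y,z),(x1,-y,z),(x1,y,z),(x0,y,z)]
chk('jig',(.5549,.2388),-.222,rect(-.075,.085,.05,.012)+rect(.02,.07,.046,.04)+rect(.027,.063,.006,.094)+rect(-.052,-.008,.006,.048)+rect(-.065,.02,.03,.02),0,(255,255,0),im)
chk('tray',(.5435,-.2015),.09,rect(-.086,.086,.052,.022)+rect(-.081,.081,.047,.005),0,(255,0,255),im)
t=im['top'];s=im['side']
cv2.imwrite('pics/o1.png',np.hstack([t[185*8:275*8,190*8:258*8][::2,::2],s[280*8:370*8,220*8:318*8][::2,::2]]))
cv2.imwrite('pics/o2.png',np.hstack([t[195*8:280*8,375*8:445*8][::2,::2],s[165*8:250*8-0,305*8:395*8][::2,::2]]))
E
```

```text
[[ 0.63190607 -0.24593205  0.022     ]
 [ 0.46339871 -0.26309816  0.022     ]
 [ 0.45378647 -0.16280447  0.022     ]
 [ 0.62387458 -0.14883059  0.022     ]] [ 0.54324146 -0.20516632  0.022     ]
0.1015213295279516 0.08197257339507731 0.08252447835411325 0.09554911271019861 0.16937947431103048 0.09743304764834343
(array([ 0.6200948 , -0.13941997,  0.03204671]), np.float64(0.0006683772548581693)) (array([ 0.45145508, -0.15062157,  0.03473547]), np.float64(0.0008913446738850802)) (array([ 0.63161387, -0.24896984,  0.01912651]), np.float64(0.0028919748222658945))
bottle [[0.46813107 0.0114819  0.12      ]] cap (array([0.47524997, 0.00848137, 0.15687241]), np.float64(0.0026049723423611838))
mushroom (array([0.47597764, 0.32844144, 0.03515135]), np.float64(0.000994614374542237)) tube [[0.42307169 0.18108304 0.07      ]]
```

View pics/o1.png

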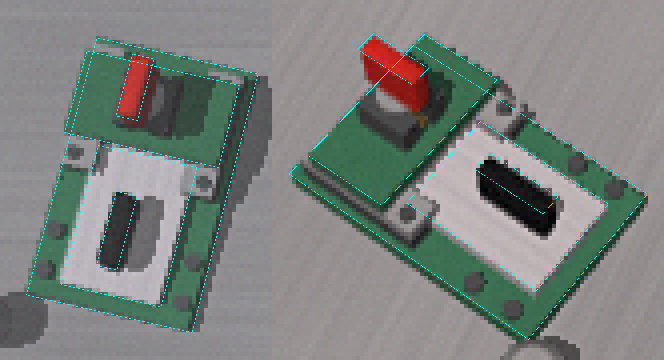

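View pics/o2.png

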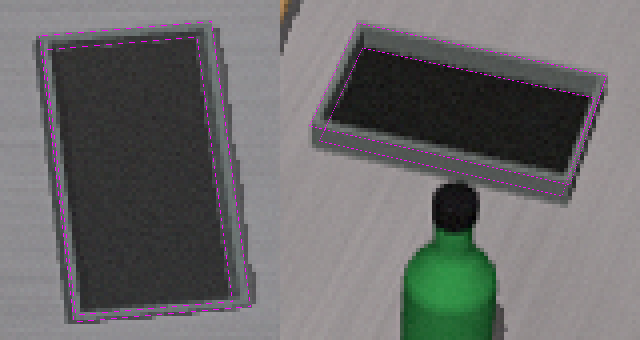

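```bash
cat >> h.py <<'E'
def pose(): 
    o=manip.observe(); return o,np.array(o['position']),R.from_rotvec(o['eef_rot']).as_matrix()
def need(p,yaw):
    """p target TCP; yaw: world angle for tool y axis (mod pi), tool down"""
    o,q,M=pose()
    cur=np.arctan2(M[1,1],M[0,1]); d=(yaw-cur+np.pi/2)%np.pi-np.pi/2
    print('pos',q.round(4),'tooly yaw',round(cur,4),'z',M[:,2].round(4),'F',o['ft_force'].round(2),'gap',round(o['finger_gap'],3),'q',o['joint_positions'].round(3),'t',o['clock'])
    # tool z is down so +wz turns clockwise from above
    y=cur+d; Y=np.array([np.cos(y),np.sin(y),0]);Z=np.array([0,0,-1.]);Mt=np.c_[np.cross(Y,Z),Y,Z]
    rv=R.from_matrix(M.T@Mt).as_rotvec()
    print('turn first (tool, units):',np.rad2deg(rv).round(2)/6,' then shift units:',(Mt.T@(np.array(p)-q)/.03).round(3), 'shift with current axes', (M.T@(np.array(p)-q)/.03).round(3))
E
python3 - <<'E'
from h import *
print('tube',tri([238,287],[339.5,319]),plane('side',[[339.5,319]],.07))
print('knob, above');need([.5988,.2289,.135],-.222+np.pi/2)
E
```

```text
tube (array([0.42042889, 0.19533232, 0.0638637 ]), np.float64(0.0043056275924831895)) [[0.41714378 0.19855297 0.07      ]]
knob, above
pos [0.2286 0.6345 0.249 ] tooly yaw 1.225 z [-8.0e-04 -1.9e-03 -1.0e+00] F [-0.16 -0.15  0.68] gap 1.002 q [ 1.188  0.265  1.605  0.     1.274 -0.037] t 0.1
turn first (tool, units): [-0.02       -0.00166667 -1.18333333]  then shift units: [-15.015 -10.47    3.802] shift with current axes [-16.194  -8.528   3.818]
```

Call:
play_rows:
  series:
    - {"wz": -0.6, "grip": -1}
    - {"wz": -0.58, "grip": -1}
    - {"x": -1, "y": -0.7, "grip": -1}
    - {"x": -1, "y": -0.7, "grip": -1}
    - {"x": -1, "y": -0.7, "grip": -1}
    - {"x": -1, "y": -0.7, "grip": -1}
    - {"x": -1, "y": -0.7, "grip": -1}
    - {"x": -1, "y": -0.7, "grip": -1}

```text
validation failed for argument at $.se...
```

Call:
play_rows:
  series:
    - {"x": -1, "y": -0.7, "grip": -1}
    - {"x": -1, "y": -0.7, "grip": -1}
    - {"x": -1, "y": -0.7, "grip": -1}
    - {"x": -1, "y": -0.7, "grip": -1}
    - {"x": -1, "y": -0.7, "grip": -1}
    - {"x": -1, "y": -0.7, "grip": -1}
    - {"x": -1, "y": -0.7, "grip": -1}
    - {"grip": -1}

```text
validation failed for argument at $.se...
```

```bash
python3 - <<'E'
from h import *
need([.5988,.2289,.135],-.222+np.pi/2)
E
```

```text
pos [0.2286 0.6345 0.249 ] tooly yaw 1.225 z [-8.0e-04 -1.9e-03 -1.0e+00] F [-0.16 -0.15  0.68] gap 1.002 q [ 1.188  0.265  1.605  0.     1.274 -0.037] t 0.1
turn first (tool, units): [-0.02       -0.00166667 -1.18333333]  then shift units: [-15.015 -10.47    3.802] shift with current axes [-16.194  -8.528   3.818]
```

Every key is required, so I'll give full rows.

Call:
play_rows:
  series:
    - {"x": 0, "y": 0, "z": 0, "wx": 0, "wy": 0, "wz": -0.6, "grip": -1}
    - {"x": 0, "y": 0, "z": 0, "wx": 0, "wy": 0, "wz": -0.58, "grip": -1}
    - {"x": -1, "y": -0.7, "z": 0, "wx": 0, "wy": 0, "wz": 0, "grip": -1}
    - {"x": -1, "y": -0.7, "z": 0, "wx": 0, "wy": 0, "wz": 0, "grip": -1}
    - {"x": -1, "y": -0.7, "z": 0, "wx": 0, "wy": 0, "wz": 0, "grip": -1}
    - {"x": -1, "y": -0.7, "z": 0, "wx": 0, "wy": 0, "wz": 0, "grip": -1}
    - {"x": -1, "y": -0.7, "z": 0, "wx": 0, "wy": 0, "wz": 0, "grip": -1}
    - {"x": -1, "y": -0.7, "z": 0, "wx": 0, "wy": 0, "wz": 0, "grip": -1}

```text
clock: 0.9
position: [0.3771, 0.471, 0.2497]
eef_rot: [-0.348, -3.122, 0.001]
ft_force: [-0.4, 0.0, -0.0]
finger_gap: 0.997
```

Call:
play_rows:
  series:
    - {"x": -1, "y": -0.7, "z": 0, "wx": 0, "wy": 0, "wz": 0, "grip": -1}
    - {"x": -1, "y": -0.7, "z": 0, "wx": 0, "wy": 0, "wz": 0, "grip": -1}
    - {"x": -1, "y": -0.7, "z": 0, "wx": 0, "wy": 0, "wz": 0, "grip": -1}
    - {"x": -1, "y": -0.7, "z": 0, "wx": 0, "wy": 0, "wz": 0, "grip": -1}
    - {"x": -1, "y": -0.7, "z": 0, "wx": 0, "wy": 0, "wz": 0, "grip": -1}
    - {"x": -1, "y": -0.7, "z": 0, "wx": 0, "wy": 0, "wz": 0, "grip": -1}
    - {"x": -1, "y": -0.7, "z": 0, "wx": 0, "wy": 0, "wz": 0, "grip": -1}
    - {"x": 0, "y": 0, "z": 0, "wx": 0, "wy": 0, "wz": 0, "grip": -1}

```text
clock: 1.7
position: [0.5514, 0.2793, 0.2496]
eef_rot: [0.355, 3.121, -0.003]
ft_force: [-0.5, -0.1, -0.7]
finger_gap: 1.0
```

```bash
python3 - <<'E'
from h import *
need([.5988,.2289,.135],-.222+np.pi/2)
E
```

```text
pos [0.5514 0.2793 0.2496] tooly yaw 1.3444 z [ 4.0e-04 -1.8e-03 -1.0e+00] F [-0.53 -0.06 -0.71] gap 1.0 q [ 0.43   0.158  1.732 -0.002  1.252 -0.914] t 1.7
turn first (tool, units): [-0.01666667  0.00666667 -0.04166667]  then shift units: [-1.911 -1.292  3.821] shift with current axes [-1.914 -1.277  3.824]
```

Call:
play_rows:
  series:
    - {"x": -0.95, "y": -0.65, "z": 0, "wx": 0, "wy": 0, "wz": -0.04, "grip": -1}
    - {"x": -0.96, "y": -0.64, "z": 0, "wx": 0, "wy": 0, "wz": 0, "grip": -1}
    - {"x": 0, "y": 0, "z": 1, "wx": 0, "wy": 0, "wz": 0, "grip": -1}
    - {"x": 0, "y": 0, "z": 1, "wx": 0, "wy": 0, "wz": 0, "grip": -1}
    - {"x": 0, "y": 0, "z": 1, "wx": 0, "wy": 0, "wz": 0, "grip": -1}
    - {"x": 0, "y": 0, "z": 0.8, "wx": 0, "wy": 0, "wz": 0, "grip": -1}
    - {"x": 0, "y": 0, "z": 0, "wx": 0, "wy": 0, "wz": 0, "grip": -1}
    - {"x": 0, "y": 0, "z": 0, "wx": 0, "wy": 0, "wz": 0, "grip": -1}

```text
clock: 2.5
position: [0.5958, 0.2329, 0.1358]
eef_rot: [-0.341, -3.121, 0.001]
ft_force: [1.3, -0.3, 0.3]
finger_gap: 0.998
```

```bash
python3 - <<'E'
from h import *
need([.5988,.2289,.084],-.222+np.pi/2)
a=manip.get_image('top');b=manip.get_image('side')
A=cv2.resize(a[170:270,180:280],None,fx=4,fy=4);B=cv2.resize(b[255:355,205:305],None,fx=4,fy=4)
cv2.imwrite('pics/k1.png',np.hstack([A,B]))
E
```

```text
pos [0.5958 0.2329 0.1358] tooly yaw 1.3532 z [-1.7e-03 -4.0e-04 -1.0e+00] F [ 1.29 -0.35  0.3 ] gap 0.998 q [ 0.334  0.29   1.791  0.     1.062 -1.02 ] t 2.5
turn first (tool, units): [-0.00666667 -0.015       0.04166667]  then shift units: [-0.128 -0.107  1.728] shift with current axes [-0.13  -0.106  1.728]
```

View pics/k1.png

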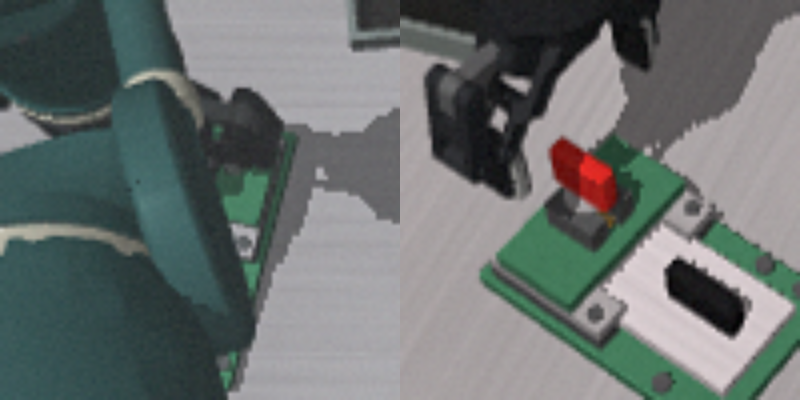

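The fingers straddle the red knob, which is at about (580,170) in the side half of the crop. I'll apply a small correction and then descend.

Call:
play_rows:
  series:
    - {"x": -0.13, "y": -0.1, "z": 0, "wx": 0, "wy": 0, "wz": 0.02, "grip": -1}
    - {"x": 0, "y": 0, "z": 0.6, "wx": 0, "wy": 0, "wz": 0, "grip": -1}
    - {"x": 0, "y": 0, "z": 0.6, "wx": 0, "wy": 0, "wz": 0, "grip": -1}
    - {"x": 0, "y": 0, "z": 0.5, "wx": 0, "wy": 0, "wz": 0, "grip": -1}
    - {"x": 0, "y": 0, "z": 0, "wx": 0, "wy": 0, "wz": 0, "grip": -1}
    - {"x": 0, "y": 0, "z": 0, "wx": 0, "wy": 0, "wz": 0, "grip": -1}

```text
clock: 3.2
position: [0.5999, 0.2287, 0.0855]
eef_rot: [0.345, 3.123, -0.0]
ft_force: [0.1, -0.7, -0.1]
finger_gap: 1.004
```

```bash
python3 - <<'E'
from h import *
need([.5988,.2289,.084],-.222+np.pi/2)
b=manip.get_image('side')
cv2.imwrite('pics/k2.png',cv2.resize(b[235:355,185:325],None,fx=5,fy=5))
E
```

```text
pos [0.5999 0.2287 0.0855] tooly yaw 1.3506 z [ 0. -0. -1.] F [ 0.15 -0.66 -0.12] gap 1.004 q [ 0.325  0.346  1.821 -0.     0.974 -1.025] t 3.2
turn first (tool, units): [-0.          0.          0.01666667]  then shift units: [ 0.036 -0.001  0.051] shift with current axes [ 0.036 -0.001  0.051]
```

View pics/k2.png

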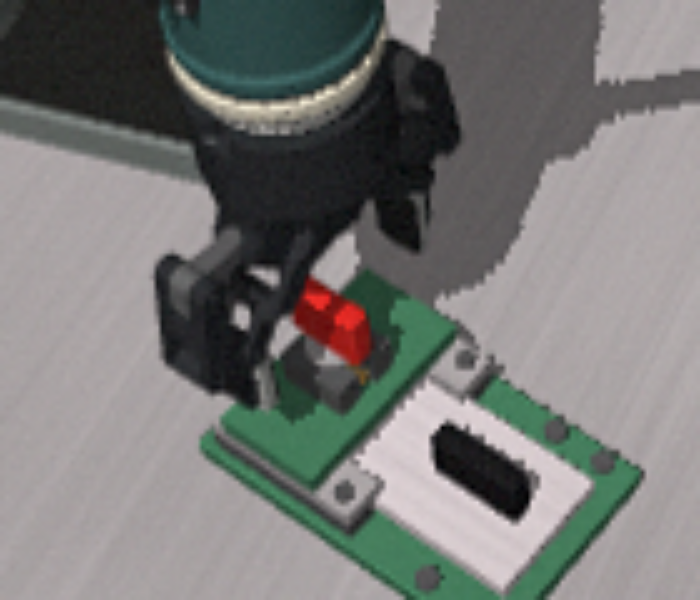

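The knob sits between the fingers, so I'll close.

Call:
play_rows:
  series:
    - {"x": 0, "y": 0, "z": 0.04, "wx": 0, "wy": 0, "wz": 0, "grip": 1}
    - {"x": 0, "y": 0, "z": 0, "wx": 0, "wy": 0, "wz": 0, "grip": 1}
    - {"x": 0, "y": 0, "z": 0, "wx": 0, "wy": 0, "wz": 0, "grip": 1}
    - {"x": 0, "y": 0, "z": 0, "wx": 0, "wy": 0, "wz": 0, "grip": 1}
    - {"x": 0, "y": 0, "z": 0, "wx": 0, "wy": 0, "wz": 0, "grip": 1}
    - {"x": 0, "y": 0, "z": 0, "wx": 0, "wy": 0, "wz": 0, "grip": 1}
    - {"x": 0, "y": 0, "z": 0, "wx": 0, "wy": 0, "wz": 0, "grip": 1}
    - {"x": 0, "y": 0, "z": 0, "wx": 0, "wy": 0, "wz": 0, "grip": 1}
  newtons: 60

```text
clock: 4.05
position: [0.5999, 0.2294, 0.0845]
eef_rot: [0.345, 3.122, 0.002]
ft_force: [0.1, 3.8, 1.5]
finger_gap: 0.126
```

```bash
python3 - <<'E'
from h import *
need([.5988,.2289,.084],-.222+np.pi/2)
E
```

```text
pos [0.5999 0.2294 0.0845] tooly yaw 1.3506 z [ 7.0e-04  1.1e-03 -1.0e+00] F [0.11 3.83 1.52] gap 0.126 q [ 3.260e-01  3.470e-01  1.821e+00  1.000e-03  9.720e-01 -1.025e+00] t 4.05
turn first (tool, units): [0.01166667 0.005      0.01666667]  then shift units: [ 0.032 -0.025  0.016] shift with current axes [ 0.032 -0.025  0.016]
```

Call:
play_rows:
  series:
    - {"x": 0, "y": 0.02, "z": -0.2, "wx": 0, "wy": 0, "wz": 0, "grip": 1}
    - {"x": 0, "y": 0, "z": -0.2, "wx": 0, "wy": 0, "wz": 0, "grip": 1}
    - {"x": 0, "y": 0, "z": -0.19, "wx": 0, "wy": 0, "wz": 0, "grip": 1}
    - {"x": 0, "y": 0, "z": 0, "wx": 0, "wy": 0, "wz": 0, "grip": 1}
    - {"x": 0, "y": 0, "z": 0, "wx": 0, "wy": 0, "wz": 0, "grip": 1}

```text
clock: 4.55
position: [0.5997, 0.2294, 0.0999]
eef_rot: [-0.345, -3.123, -0.0]
ft_force: [5.1, 5.2, -10.5]
finger_gap: 0.13
```

```bash
python3 - <<'E'
from h import *
need([.5988,.2289,.1015],-.222)
b=manip.get_image('side')
cv2.imwrite('pics/k3.png',cv2.resize(b[235:355,185:325],None,fx=5,fy=5))
E
```

```text
pos [0.5997 0.2294 0.0999] tooly yaw 1.3507 z [-0.e+00  2.e-04 -1.e+00] F [  5.12   5.22 -10.54] gap 0.13 q [ 0.327  0.33   1.812  0.     0.999 -1.024] t 4.55
turn first (tool, units): [ 1.66666667e-03  0.00000000e+00 -1.49816667e+01]  then shift units: [ 0.024  0.024 -0.052] shift with current axes [ 0.024 -0.024 -0.052]
```

View pics/k3.png

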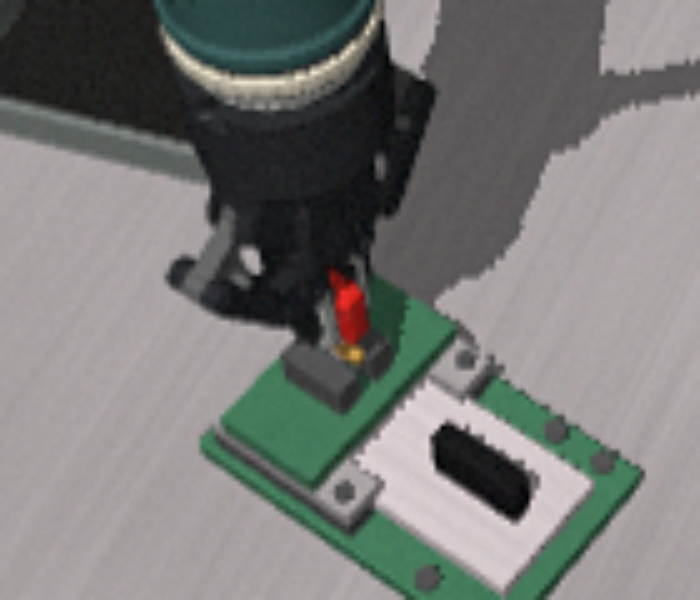

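The knob is up: the brass cross bar is visible above the slot at about (350,353) in the crop, and the spring force is about 10 N. I'll raise it slightly more and twist clockwise, which leaves joint 6 plenty of range.

Call:
play_rows:
  series:
    - {"x": 0, "y": 0, "z": -0.06, "wx": 0, "wy": 0, "wz": 0.5, "grip": 1}
    - {"x": 0, "y": 0, "z": 0, "wx": 0, "wy": 0, "wz": 1, "grip": 1}
    - {"x": 0, "y": 0, "z": 0, "wx": 0, "wy": 0, "wz": 1, "grip": 1}
    - {"x": 0, "y": 0, "z": 0, "wx": 0, "wy": 0, "wz": 1, "grip": 1}

```text
clock: 5.0
position: [0.5997, 0.2296, 0.1014]
eef_rot: [-0.915, -3.005, -0.001]
ft_force: [4.8, 4.7, -10.8]
finger_gap: 0.126
```

```bash
python3 - <<'E'
from h import *
need([.5992,.2291,.1015],-.222)
E
```

```text
pos [0.5997 0.2296 0.1014] tooly yaw 0.9798 z [-2.e-04  4.e-04 -1.e+00] F [  4.84   4.74 -10.78] gap 0.126 q [ 3.270e-01  3.290e-01  1.811e+00  1.000e-03  1.002e+00 -6.530e-01] t 5.0
turn first (tool, units): [ 0.00000000e+00 -5.00000000e-03  1.14766667e+01]  then shift units: [-0.02  -0.012 -0.002] shift with current axes [ 0.004 -0.023 -0.002]
```

Turning freely. I'll continue with 11.5 more units.

Call:
play_rows:
  series:
    - {"x": 0, "y": 0, "z": 0, "wx": 0, "wy": 0, "wz": 1, "grip": 1}
    - {"x": 0, "y": 0, "z": 0, "wx": 0, "wy": 0, "wz": 1, "grip": 1}
    - {"x": 0, "y": 0, "z": 0, "wx": 0, "wy": 0, "wz": 1, "grip": 1}
    - {"x": 0, "y": 0, "z": 0, "wx": 0, "wy": 0, "wz": 1, "grip": 1}
    - {"x": 0, "y": 0, "z": 0, "wx": 0, "wy": 0, "wz": 1, "grip": 1}
    - {"x": 0, "y": 0, "z": 0, "wx": 0, "wy": 0, "wz": 1, "grip": 1}
    - {"x": 0, "y": 0, "z": 0, "wx": 0, "wy": 0, "wz": 1, "grip": 1}
    - {"x": 0, "y": 0, "z": 0, "wx": 0, "wy": 0, "wz": 1, "grip": 1}

```text
clock: 5.8
position: [0.6, 0.2299, 0.1016]
eef_rot: [-2.058, -2.373, -0.002]
ft_force: [5.5, 6.5, -11.9]
finger_gap: 0.13
```

Call:
play_rows:
  series:
    - {"x": 0, "y": 0, "z": 0, "wx": 0, "wy": 0, "wz": 1, "grip": 1}
    - {"x": 0, "y": 0, "z": 0, "wx": 0, "wy": 0, "wz": 1, "grip": 1}
    - {"x": 0, "y": 0, "z": 0, "wx": 0, "wy": 0, "wz": 1, "grip": 1}
    - {"x": 0, "y": 0, "z": 0, "wx": 0, "wy": 0, "wz": 0.5, "grip": 1}
    - {"x": 0, "y": 0, "z": 0, "wx": 0, "wy": 0, "wz": 0, "grip": 1}
    - {"x": 0, "y": 0, "z": 0, "wx": 0, "wy": 0, "wz": 0, "grip": 1}

```text
clock: 6.4
position: [0.6002, 0.23, 0.1017]
eef_rot: [-2.452, -1.963, -0.002]
ft_force: [6.8, 6.1, -10.4]
finger_gap: 0.129
```

```bash
python3 - <<'E'
from h import *
need([.5992,.2291,.098],-.222)
b=manip.get_image('side')
cv2.imwrite('pics/k4.png',cv2.resize(b[235:355,185:325],None,fx=5,fy=5))
E
```

```text
pos [0.6002 0.23   0.1017] tooly yaw -0.2204 z [ 0.001   0.0012 -1.    ] F [  6.81   6.06 -10.43] gap 0.129 q [3.270e-01 3.290e-01 1.810e+00 1.000e-03 1.001e+00 5.470e-01] t 6.4
turn first (tool, units): [ 0.00666667 -0.01333333  0.015     ]  then shift units: [-0.036 -0.026  0.125] shift with current axes [-0.036 -0.026  0.125]
```

View pics/k4.png

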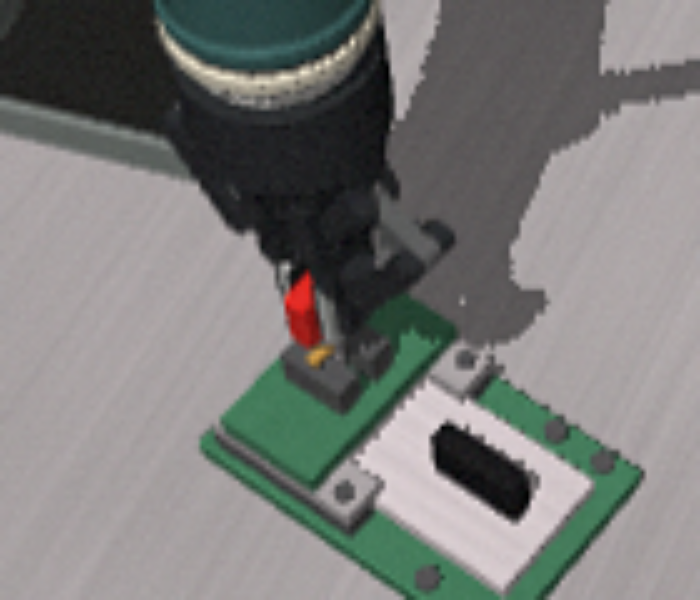

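The bar now lies across the crown. I'll lower it onto the crown and release.

Call:
play_rows:
  series:
    - {"x": 0, "y": 0, "z": 0.06, "wx": 0, "wy": 0, "wz": 0, "grip": 1}
    - {"x": 0, "y": 0, "z": 0.06, "wx": 0, "wy": 0, "wz": 0, "grip": 1}
    - {"x": 0, "y": 0, "z": 0, "wx": 0, "wy": 0, "wz": 0, "grip": 1}
    - {"x": 0, "y": 0, "z": 0, "wx": 0, "wy": 0, "wz": 0, "grip": -1}
    - {"x": 0, "y": 0, "z": 0, "wx": 0, "wy": 0, "wz": 0, "grip": -1}
    - {"x": 0, "y": 0, "z": 0, "wx": 0, "wy": 0, "wz": 0, "grip": -1}
    - {"x": 0, "y": 0, "z": 0, "wx": 0, "wy": 0, "wz": 0, "grip": -1}
    - {"x": 0, "y": 0, "z": 0, "wx": 0, "wy": 0, "wz": 0, "grip": -1}

```text
clock: 7.25
position: [0.5998, 0.2291, 0.1002]
eef_rot: [2.452, 1.964, 0.0]
ft_force: [-0.1, 0.1, 0.2]
finger_gap: 0.957
```

```bash
python3 - <<'E'
from h import *
need([.5992,.2291,.16],-.222)
b=manip.get_image('side')
cv2.imwrite('pics/k5.png',cv2.resize(b[235:355,185:325],None,fx=5,fy=5))
E
```

```text
pos [0.5998 0.2291 0.1002] tooly yaw -0.2202 z [ 2.e-04 -1.e-04 -1.e+00] F [-0.07  0.15  0.16] gap 0.957 q [ 0.326  0.33   1.812 -0.     1.     0.547] t 7.25
turn first (tool, units): [0.00166667 0.00166667 0.01666667]  then shift units: [-0.006 -0.02  -1.992] shift with current axes [-0.006 -0.02  -1.992]
```

View pics/k5.png

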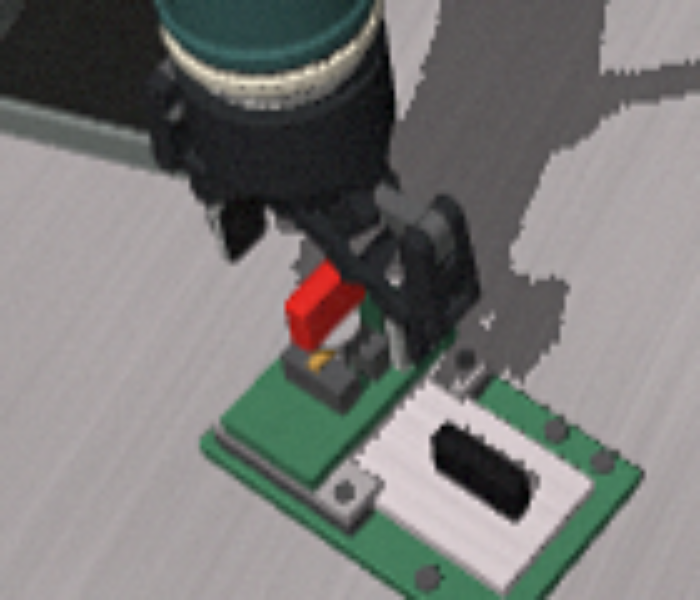

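Latched: the red wing lies crosswise with its bar on the crown at about (320,358), and the fingers are off. Next: rise, turn back, and go over the handle.

Call:
play_rows:
  series:
    - {"x": 0, "y": 0, "z": -1, "wx": 0, "wy": 0, "wz": 0, "grip": -1}
    - {"x": 0, "y": 0, "z": -1, "wx": 0, "wy": 0, "wz": 0, "grip": -1}
    - {"x": 0, "y": 0, "z": 0, "wx": 0, "wy": 0, "wz": -1, "grip": -1}
    - {"x": 0, "y": 0, "z": 0, "wx": 0, "wy": 0, "wz": -1, "grip": -1}
    - {"x": 0, "y": 0, "z": 0, "wx": 0, "wy": 0, "wz": -1, "grip": -1}
    - {"x": 0, "y": 0, "z": 0, "wx": 0, "wy": 0, "wz": -1, "grip": -1}
    - {"x": 0, "y": 0, "z": 0, "wx": 0, "wy": 0, "wz": -1, "grip": -1}
    - {"x": 0, "y": 0, "z": 0, "wx": 0, "wy": 0, "wz": -1, "grip": -1}

```text
clock: 8.1
position: [0.5997, 0.2293, 0.1601]
eef_rot: [1.719, 2.629, -0.0]
ft_force: [-0.7, -0.2, 0.1]
finger_gap: 1.0
```

Call:
play_rows:
  series:
    - {"x": 0, "y": 0, "z": 0, "wx": 0, "wy": 0, "wz": -1, "grip": -1}
    - {"x": 0, "y": 0, "z": 0, "wx": 0, "wy": 0, "wz": -1, "grip": -1}
    - {"x": 0, "y": 0, "z": 0, "wx": 0, "wy": 0, "wz": -1, "grip": -1}
    - {"x": 0, "y": 0, "z": 0, "wx": 0, "wy": 0, "wz": -1, "grip": -1}
    - {"x": 0, "y": 0, "z": 0, "wx": 0, "wy": 0, "wz": -1, "grip": -1}
    - {"x": 0, "y": 0, "z": 0, "wx": 0, "wy": 0, "wz": -1, "grip": -1}
    - {"x": 0, "y": 0, "z": 0, "wx": 0, "wy": 0, "wz": -1, "grip": -1}
    - {"x": 0, "y": 0, "z": 0, "wx": 0, "wy": 0, "wz": -1, "grip": -1}

```text
clock: 8.9
position: [0.5997, 0.2292, 0.1601]
eef_rot: [-0.501, -3.101, 0.0]
ft_force: [0.7, -0.1, 0.0]
finger_gap: 0.997
```

Call:
play_rows:
  series:
    - {"x": 0, "y": 0, "z": 0, "wx": 0, "wy": 0, "wz": -1, "grip": -1}
    - {"x": 0.8, "y": 0, "z": 0, "wx": 0, "wy": 0, "wz": 0, "grip": -1}
    - {"x": 0.8, "y": 0, "z": 0, "wx": 0, "wy": 0, "wz": 0, "grip": -1}
    - {"x": 0.8, "y": 0, "z": 0, "wx": 0, "wy": 0, "wz": 0, "grip": -1}
    - {"x": 0, "y": 0, "z": 0, "wx": 0, "wy": 0, "wz": 0, "grip": -1}
    - {"x": 0, "y": 0, "z": 0, "wx": 0, "wy": 0, "wz": 0, "grip": -1}

```text
clock: 9.5
position: [0.5297, 0.2452, 0.1603]
eef_rot: [0.344, 3.122, 0.0]
ft_force: [0.9, 0.3, 0.4]
finger_gap: 1.002
```

```bash
python3 - <<'E'
from h import *
need([.5256,.2454,.042],-.222+np.pi/2)
b=manip.get_image('side')
cv2.imwrite('pics/k6.png',cv2.resize(b[235:395,185:365],None,fx=4,fy=4))
E
```

```text
pos [0.5297 0.2452 0.1603] tooly yaw 1.3515 z [ 1.1e-03  1.0e-04 -1.0e+00] F [0.89 0.29 0.41] gap 1.002 q [ 0.391  0.165  1.896 -0.     1.079 -0.96 ] t 9.5
turn first (tool, units): [0.00333333 0.01       0.025     ]  then shift units: [ 0.134 -0.022  3.945] shift with current axes [ 0.139 -0.023  3.945]
```

View pics/k6.png

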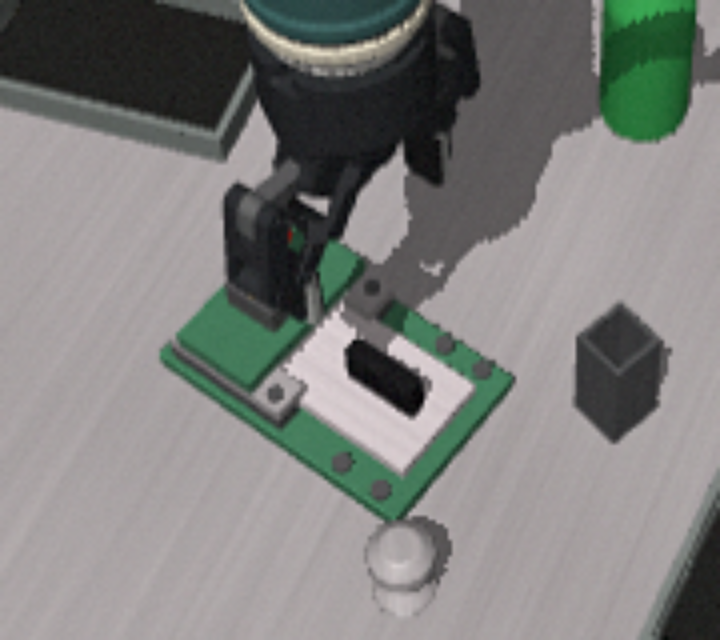

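Call:
play_rows:
  series:
    - {"x": 0.13, "y": -0.02, "z": 0.9, "wx": 0, "wy": 0, "wz": 0.02, "grip": -1}
    - {"x": 0, "y": 0, "z": 0.9, "wx": 0, "wy": 0, "wz": 0, "grip": -1}
    - {"x": 0, "y": 0, "z": 0.8, "wx": 0, "wy": 0, "wz": 0, "grip": -1}
    - {"x": 0, "y": 0, "z": 0.5, "wx": 0, "wy": 0, "wz": 0, "grip": -1}
    - {"x": 0, "y": 0, "z": 0, "wx": 0, "wy": 0, "wz": 0, "grip": -1}
    - {"x": 0, "y": 0, "z": 0, "wx": 0, "wy": 0, "wz": 0, "grip": -1}

```text
clock: 10.15
position: [0.5264, 0.2453, 0.0673]
eef_rot: [0.349, 3.122, 0.0]
ft_force: [0.9, 0.2, 0.7]
finger_gap: 1.001
```

```bash
python3 - <<'E'
from h import *
need([.5256,.2454,.043],-.222+np.pi/2)
b=manip.get_image('side')
cv2.imwrite('pics/k7.png',cv2.resize(b[235:395,185:365],None,fx=4,fy=4))
E
```

```text
pos [0.5264 0.2453 0.0673] tooly yaw 1.3482 z [ 3.e-04  1.e-04 -1.e+00] F [0.91 0.22 0.71] gap 1.001 q [ 0.393  0.267  1.968 -0.     0.907 -0.955] t 10.15
turn first (tool, units): [ 0.00166667  0.00333333 -0.005     ]  then shift units: [ 0.027 -0.003  0.81 ] shift with current axes [ 0.027 -0.004  0.81 ]
```

View pics/k7.png

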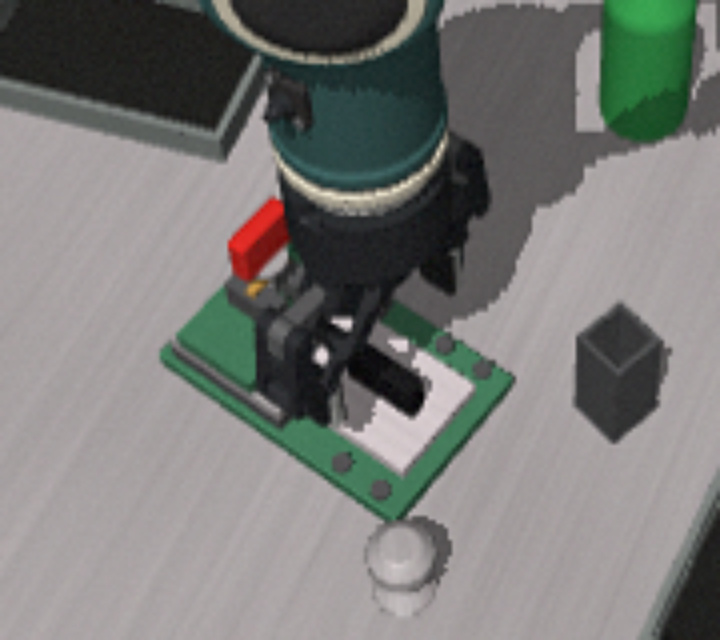

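Call:
play_rows:
  series:
    - {"x": 0.02, "y": 0, "z": 0.4, "wx": 0, "wy": 0, "wz": 0, "grip": -1}
    - {"x": 0, "y": 0, "z": 0.4, "wx": 0, "wy": 0, "wz": 0, "grip": -1}
    - {"x": 0, "y": 0, "z": 0, "wx": 0, "wy": 0, "wz": 0, "grip": -1}
    - {"x": 0, "y": 0, "z": 0, "wx": 0, "wy": 0, "wz": 0, "grip": 1}
    - {"x": 0, "y": 0, "z": 0, "wx": 0, "wy": 0, "wz": 0, "grip": 1}
    - {"x": 0, "y": 0, "z": 0, "wx": 0, "wy": 0, "wz": 0, "grip": 1}
    - {"x": 0, "y": 0, "z": 0, "wx": 0, "wy": 0, "wz": 0, "grip": 1}
    - {"x": 0, "y": 0, "z": 0, "wx": 0, "wy": 0, "wz": 0, "grip": 1}
  newtons: 60

```text
clock: 11.0
position: [0.5253, 0.2457, 0.0433]
eef_rot: [0.348, 3.122, 0.001]
ft_force: [-0.1, 3.5, 0.3]
finger_gap: 0.143
```

Call:
play_rows:
  series:
    - {"x": 0, "y": 0, "z": 0, "wx": 0, "wy": 0, "wz": 0, "grip": 1}
    - {"x": 0, "y": 0, "z": 0, "wx": 0, "wy": 0, "wz": 0, "grip": 1}
    - {"x": 0, "y": 0, "z": 0, "wx": 0, "wy": 0, "wz": 0, "grip": 1}

```text
clock: 11.3
position: [0.5255, 0.2457, 0.0435]
eef_rot: [0.348, 3.121, 0.001]
ft_force: [0.1, 0.8, 4.2]
finger_gap: 0.124
```

```bash
python3 - <<'E'
from h import *
need([.5256-.0780,.2454+.0176,.043],-.222+np.pi/2)
b=manip.get_image('side')
cv2.imwrite('pics/k8.png',cv2.resize(b[235:395,185:365],None,fx=4,fy=4))
E
```

```text
pos [0.5255 0.2457 0.0435] tooly yaw 1.3486 z [ 1.e-03  5.e-04 -1.e+00] F [0.1  0.78 4.21] gap 0.124 q [ 0.394  0.297  1.981  0.     0.862 -0.954] t 11.3
turn first (tool, units): [ 0.00666667  0.00833333 -0.00166667]  then shift units: [ 2.658 -0.009  0.018] shift with current axes [ 2.658 -0.009  0.015]
```

View pics/k8.png

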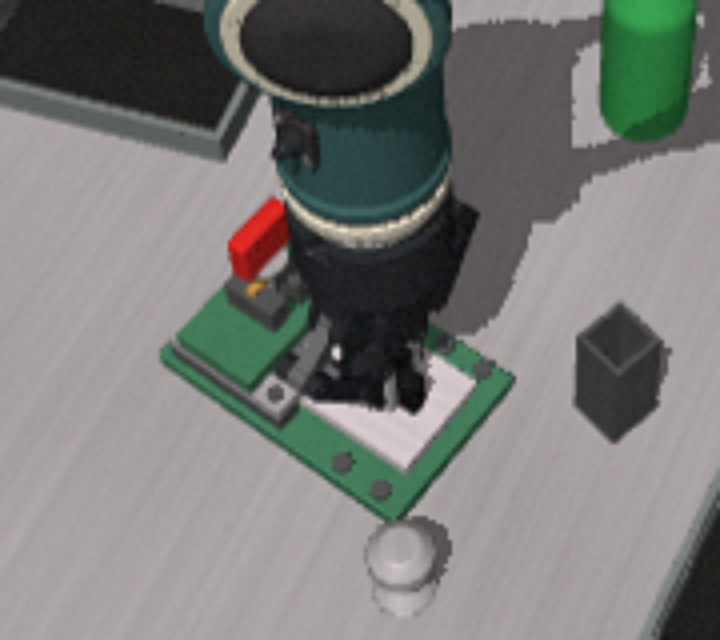

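Handle gripped (opening 0.124, the same as on the 12 mm knob). I'll draw it out gently and watch the forces.

Call:
play_rows:
  series:
    - {"x": 0.2, "y": 0, "z": -0.01, "wx": 0, "wy": 0, "wz": 0, "grip": 1}
    - {"x": 0.3, "y": 0, "z": 0, "wx": 0, "wy": 0, "wz": 0, "grip": 1}
    - {"x": 0, "y": 0, "z": 0, "wx": 0, "wy": 0, "wz": 0, "grip": 1}

```text
clock: 11.65
position: [0.5094, 0.249, 0.0435]
eef_rot: [-0.348, -3.122, -0.0]
ft_force: [-0.1, 0.0, 3.5]
finger_gap: 0.123
```

```bash
python3 - <<'E'
from h import *
need([.5256-.0780,.2454+.0176,.043],-.222+np.pi/2)
E
```

```text
pos [0.5094 0.249  0.0435] tooly yaw 1.3489 z [-2.e-04  1.e-04 -1.e+00] F [-0.06  0.02  3.51] gap 0.123 q [ 0.411  0.277  2.009  0.     0.856 -0.938] t 11.65
turn first (tool, units): [ 0.         -0.00166667  0.00166667]  then shift units: [2.111e+00 1.000e-03 1.600e-02] shift with current axes [2.111e+00 2.000e-03 1.700e-02]
```

Call:
play_rows:
  series:
    - {"x": 0.35, "y": 0, "z": 0, "wx": 0, "wy": 0, "wz": 0, "grip": 1}
    - {"x": 0.35, "y": 0, "z": 0, "wx": 0, "wy": 0, "wz": 0, "grip": 1}
    - {"x": 0.35, "y": 0, "z": 0, "wx": 0, "wy": 0, "wz": 0, "grip": 1}
    - {"x": 0.35, "y": 0, "z": 0, "wx": 0, "wy": 0, "wz": 0, "grip": 1}
    - {"x": 0.35, "y": 0, "z": 0, "wx": 0, "wy": 0, "wz": 0, "grip": 1}
    - {"x": 0.35, "y": 0, "z": 0, "wx": 0, "wy": 0, "wz": 0, "grip": 1}
    - {"x": 0, "y": 0, "z": 0, "wx": 0, "wy": 0, "wz": 0, "grip": 1}
    - {"x": 0, "y": 0, "z": 0, "wx": 0, "wy": 0, "wz": 0, "grip": 1}

```text
clock: 12.45
position: [0.4467, 0.263, 0.0434]
eef_rot: [-0.348, -3.119, 0.001]
ft_force: [-4.8, 1.7, 8.6]
finger_gap: 0.126
```

```bash
python3 - <<'E'
from h import *
need([.5256-.0780,.2454+.0176,.24],-.222+np.pi/2)
b=manip.get_image('side')
cv2.imwrite('pics/k9.png',cv2.resize(b[235:395,185:365],None,fx=4,fy=4))
E
```

```text
pos [0.4467 0.263  0.0434] tooly yaw 1.3486 z [-0.0033  0.     -1.    ] F [-4.82  1.68  8.63] gap 0.126 q [ 4.830e-01  1.980e-01  2.111e+00  2.000e-03  8.360e-01 -8.670e-01] t 12.45
turn first (tool, units): [-0.00666667 -0.03       -0.00166667]  then shift units: [-3.100e-02  5.000e-03 -6.552e+00] shift with current axes [-1.000e-02  1.000e-03 -6.552e+00]
```

View pics/k9.png

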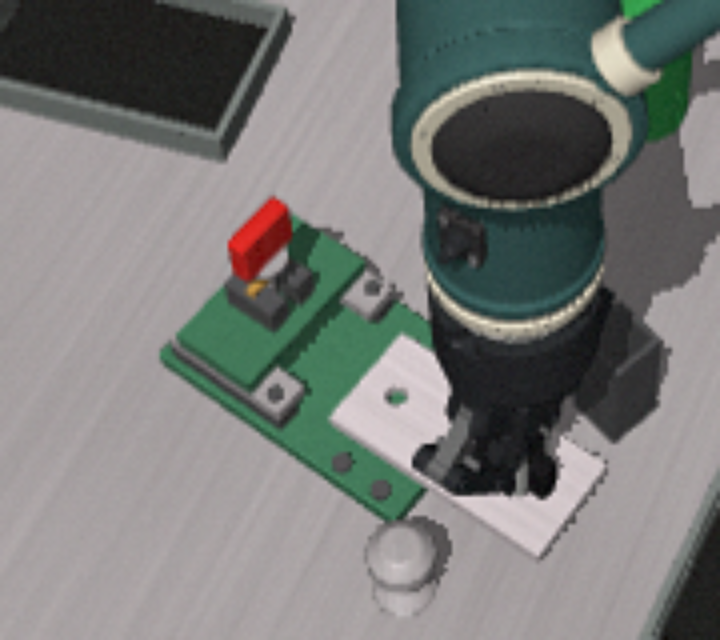

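The carrier is out of the channel with its hole visible at (397,396), the plunger is still latched, and the bystanders are untouched. I'll lift straight up.

Call:
play_rows:
  series:
    - {"x": 0, "y": 0, "z": -0.15, "wx": 0, "wy": 0, "wz": 0, "grip": 1}
    - {"x": 0, "y": 0, "z": -0.3, "wx": 0, "wy": 0, "wz": 0, "grip": 1}
    - {"x": 0, "y": 0, "z": -0.4, "wx": 0, "wy": 0, "wz": 0, "grip": 1}
    - {"x": 0, "y": 0, "z": -0.4, "wx": 0, "wy": 0, "wz": 0, "grip": 1}
    - {"x": 0, "y": 0, "z": 0, "wx": 0, "wy": 0, "wz": 0, "grip": 1}

```text
clock: 13.0
position: [0.4506, 0.2635, 0.0833]
eef_rot: [0.348, 3.119, 0.004]
ft_force: [0.8, 0.5, -2.6]
finger_gap: 0.125
```

```bash
python3 - <<'E'
from h import *
need([.5256-.0780,.2454+.0176,.25],-.222+np.pi/2)
b=manip.get_image('side')
cv2.imwrite('pics/k10.png',cv2.resize(b[235:415,185:385],None,fx=4,fy=4)[:600,:800])
E
```

```text
pos [0.4506 0.2635 0.0833] tooly yaw 1.3484 z [ 0.0039  0.002  -1.    ] F [ 0.82  0.54 -2.56] gap 0.125 q [ 0.481  0.142  2.086  0.     0.91  -0.867] t 13.0
turn first (tool, units): [ 0.02666667  0.03166667 -0.00333333]  then shift units: [ 0.094 -0.037 -5.557] shift with current axes [ 0.076 -0.021 -5.557]
```

View pics/k10.png

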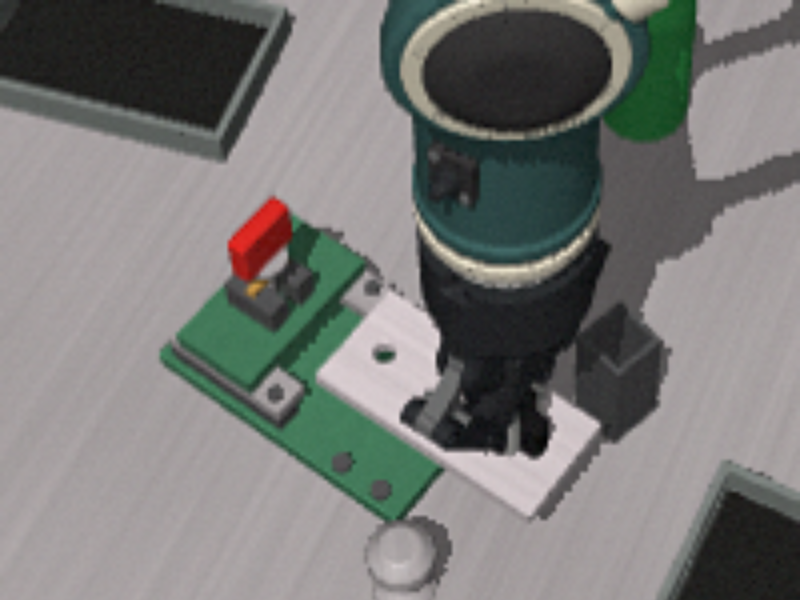

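Call:
play_rows:
  series:
    - {"x": 0, "y": 0, "z": -0.7, "wx": 0, "wy": 0, "wz": 0, "grip": 1}
    - {"x": 0, "y": 0, "z": -0.8, "wx": 0, "wy": 0, "wz": 0, "grip": 1}
    - {"x": 0, "y": 0, "z": -0.8, "wx": 0, "wy": 0, "wz": -0.4, "grip": 1}
    - {"x": 0, "y": 0, "z": -0.8, "wx": 0, "wy": 0, "wz": -0.5, "grip": 1}
    - {"x": 0, "y": 0, "z": -0.8, "wx": 0, "wy": 0, "wz": -0.6, "grip": 1}
    - {"x": 0, "y": 0, "z": -0.8, "wx": 0, "wy": 0, "wz": -0.6, "grip": 1}
    - {"x": 0, "y": 0, "z": -0.7, "wx": 0, "wy": 0, "wz": -0.6, "grip": 1}
    - {"x": 0, "y": 0, "z": -0.3, "wx": 0, "wy": 0, "wz": -0.28, "grip": 1}

```text
clock: 13.85
position: [0.4498, 0.263, 0.2539]
eef_rot: [-0.143, 3.135, 0.002]
ft_force: [-0.6, -0.5, -2.4]
finger_gap: 0.127
```

```bash
python3 - <<'E'
from h import *
need([.5136,-.2042,.25],.09+np.pi/2)
E
```

```text
pos [0.4498 0.263  0.2539] tooly yaw 1.662 z [ 0.0028  0.0015 -1.    ] F [-0.58 -0.53 -2.4 ] gap 0.127 q [ 0.481 -0.034  1.927  0.     1.245 -1.181] t 13.85
turn first (tool, units): [0.01166667 0.02833333 0.01166667]  then shift units: [ -0.72  -15.702   0.131] shift with current axes [ -0.7   -15.703   0.113]
```

Call:
play_rows:
  series:
    - {"x": 0, "y": -0.4, "z": 0, "wx": 0, "wy": 0, "wz": 0, "grip": 1}
    - {"x": -0.05, "y": -0.7, "z": 0, "wx": 0, "wy": 0, "wz": 0, "grip": 1}
    - {"x": -0.05, "y": -0.8, "z": 0, "wx": 0, "wy": 0, "wz": 0, "grip": 1}
    - {"x": -0.05, "y": -0.8, "z": 0, "wx": 0, "wy": 0, "wz": 0, "grip": 1}
    - {"x": -0.05, "y": -0.8, "z": 0, "wx": 0, "wy": 0, "wz": 0, "grip": 1}
    - {"x": -0.05, "y": -0.8, "z": 0, "wx": 0, "wy": 0, "wz": 0, "grip": 1}
    - {"x": -0.05, "y": -0.8, "z": 0, "wx": 0, "wy": 0, "wz": 0, "grip": 1}
    - {"x": -0.05, "y": -0.8, "z": 0, "wx": 0, "wy": 0, "wz": 0, "grip": 1}

```text
clock: 14.65
position: [0.4739, 0.0853, 0.2496]
eef_rot: [0.139, -3.135, 0.001]
ft_force: [0.9, -1.1, -1.9]
finger_gap: 0.127
```

Call:
play_rows:
  series:
    - {"x": -0.05, "y": -0.8, "z": 0, "wx": 0, "wy": 0, "wz": 0, "grip": 1}
    - {"x": -0.05, "y": -0.8, "z": 0, "wx": 0, "wy": 0, "wz": 0, "grip": 1}
    - {"x": -0.05, "y": -0.8, "z": 0, "wx": 0, "wy": 0, "wz": 0, "grip": 1}
    - {"x": -0.05, "y": -0.8, "z": 0, "wx": 0, "wy": 0, "wz": 0, "grip": 1}
    - {"x": -0.05, "y": -0.8, "z": 0, "wx": 0, "wy": 0, "wz": 0, "grip": 1}
    - {"x": -0.05, "y": -0.8, "z": 0, "wx": 0, "wy": 0, "wz": 0, "grip": 1}
    - {"x": -0.05, "y": -0.7, "z": 0, "wx": 0, "wy": 0, "wz": 0, "grip": 1}
    - {"x": 0, "y": -0.5, "z": 0, "wx": 0, "wy": 0, "wz": 0, "grip": 1}

```text
clock: 15.45
position: [0.5005, -0.0928, 0.2497]
eef_rot: [0.138, -3.135, -0.001]
ft_force: [-0.5, -0.1, -2.5]
finger_gap: 0.125
```

```bash
python3 - <<'E'
from h import *
need([.5136,-.2042,.25],.09+np.pi/2)
E
```

```text
pos [ 0.5005 -0.0928  0.2497] tooly yaw 1.6585 z [-3.4e-03  2.0e-04 -1.0e+00] F [-0.49 -0.12 -2.47] gap 0.125 q [-2.320e-01 -5.000e-02  1.951e+00 -1.000e-03  1.244e+00 -1.890e+00] t 15.45
turn first (tool, units): [ 0.005      -0.03166667 -0.02166667]  then shift units: [-0.1   -3.737 -0.011] shift with current axes [-0.109 -3.737 -0.013]
```

Call:
play_rows:
  series:
    - {"x": -0.05, "y": -0.7, "z": 0, "wx": 0, "wy": 0, "wz": -0.02, "grip": 1}
    - {"x": -0.05, "y": -0.8, "z": 0, "wx": 0, "wy": 0, "wz": 0, "grip": 1}
    - {"x": 0, "y": -0.8, "z": 0, "wx": 0, "wy": 0, "wz": 0, "grip": 1}
    - {"x": 0, "y": -0.7, "z": 0, "wx": 0, "wy": 0, "wz": 0, "grip": 1}
    - {"x": 0, "y": -0.5, "z": 0, "wx": 0, "wy": 0, "wz": 0, "grip": 1}
    - {"x": 0, "y": -0.2, "z": 0, "wx": 0, "wy": 0, "wz": 0, "grip": 1}
    - {"x": 0, "y": 0, "z": 0, "wx": 0, "wy": 0, "wz": 0, "grip": 1}
    - {"x": 0, "y": 0, "z": 0, "wx": 0, "wy": 0, "wz": 0, "grip": 1}

```text
clock: 16.25
position: [0.5147, -0.2007, 0.2514]
eef_rot: [0.144, -3.138, -0.001]
ft_force: [-0.0, -0.7, -2.0]
finger_gap: 0.13
```

```bash
python3 - <<'E'
from h import *
need([.5136,-.2042,.1],.09+np.pi/2)
cv2.imwrite('pics/m1.png',manip.get_image('side')); cv2.imwrite('pics/m2.png',manip.get_image('top'))
E
```

```text
pos [ 0.5147 -0.2007  0.2514] tooly yaw 1.6627 z [-7.e-04  9.e-04 -1.e+00] F [-0.04 -0.69 -1.96] gap 0.13 q [-4.170e-01  3.200e-02  1.866e+00  1.000e-03  1.244e+00 -2.080e+00] t 16.25
turn first (tool, units): [ 0.00833333 -0.00666667  0.01833333]  then shift units: [ 0.048 -0.113  5.047] shift with current axes [ 0.045 -0.118  5.047]
```

View pics/m1.png

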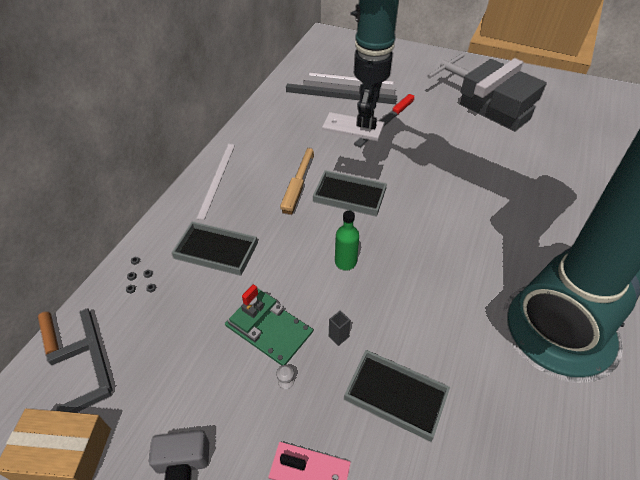

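View pics/m2.png

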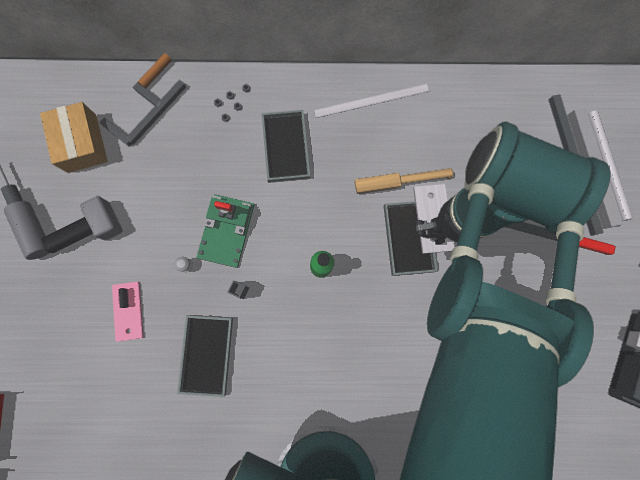

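The carrier is held level over the right-hand tray, the plunger is latched (red wing across at (223,205) in the top view), and every bystander is in place. Descending.

Call:
play_rows:
  series:
    - {"x": 0.045, "y": -0.115, "z": 0.4, "wx": 0, "wy": 0, "wz": 0, "grip": 1}
    - {"x": 0, "y": 0, "z": 0.7, "wx": 0, "wy": 0, "wz": 0, "grip": 1}
    - {"x": 0, "y": 0, "z": 0.8, "wx": 0, "wy": 0, "wz": 0, "grip": 1}
    - {"x": 0, "y": 0, "z": 0.8, "wx": 0, "wy": 0, "wz": 0, "grip": 1}
    - {"x": 0, "y": 0, "z": 0.8, "wx": 0, "wy": 0, "wz": 0, "grip": 1}
    - {"x": 0, "y": 0, "z": 0.8, "wx": 0, "wy": 0, "wz": 0, "grip": 1}
    - {"x": 0, "y": 0, "z": 0.7, "wx": 0, "wy": 0, "wz": 0, "grip": 1}
    - {"x": 0, "y": 0, "z": 0, "wx": 0, "wy": 0, "wz": 0, "grip": 1}

```text
clock: 17.15
position: [0.5106, -0.2031, 0.0975]
eef_rot: [0.145, -3.131, -0.006]
ft_force: [0.3, 0.7, -1.4]
finger_gap: 0.127
```

```bash
python3 - <<'E'
from h import *
need([.5136,-.2042,.038],.09+np.pi/2)
b=manip.get_image('side');a=manip.get_image('top')
cv2.imwrite('pics/m3.png',np.hstack([cv2.resize(a[180:290,370:470],None,fx=4,fy=4),cv2.resize(b[120:230,300:400],None,fx=4,fy=4)]))
E
```

```text
pos [ 0.5106 -0.2031  0.0975] tooly yaw 1.6633 z [-0.0075  0.0034 -1.    ] F [ 0.32  0.67 -1.44] gap 0.127 q [-0.424  0.179  2.01  -0.     0.96  -2.087] t 17.15
turn first (tool, units): [ 0.03833333 -0.06833333  0.025     ]  then shift units: [-0.095 -0.046  1.982] shift with current axes [-0.11  -0.054  1.981]
```

View pics/m3.png

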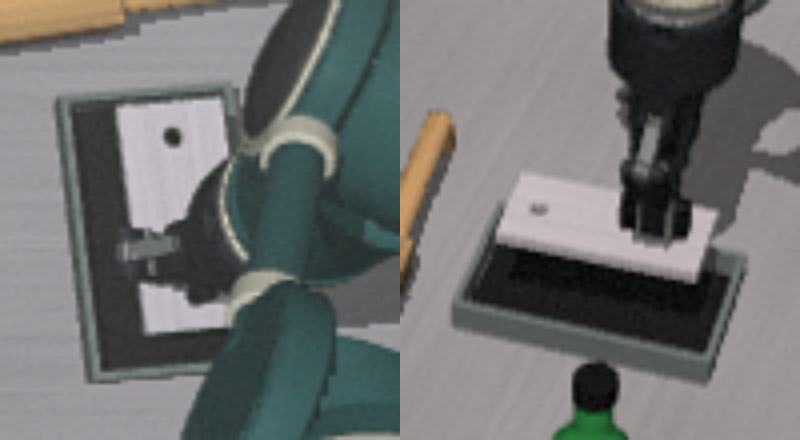

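Call:
play_rows:
  series:
    - {"x": 0, "y": 0, "z": 0.4, "wx": 0, "wy": 0, "wz": 0, "grip": 1}
    - {"x": 0, "y": 0, "z": 0.5, "wx": 0, "wy": 0, "wz": 0, "grip": 1}
    - {"x": 0, "y": 0, "z": 0.4, "wx": 0, "wy": 0, "wz": 0, "grip": 1}
    - {"x": 0, "y": 0, "z": 0.3, "wx": 0, "wy": 0, "wz": 0, "grip": 1}
    - {"x": 0, "y": 0, "z": 0, "wx": 0, "wy": 0, "wz": 0, "grip": 1}
    - {"x": 0, "y": 0, "z": 0, "wx": 0, "wy": 0, "wz": 0, "grip": 1}
    - {"x": 0, "y": 0, "z": 0, "wx": 0, "wy": 0, "wz": 0, "grip": 1}

```text
clock: 17.95
position: [0.5145, -0.2051, 0.0542]
eef_rot: [-0.144, 3.137, -0.001]
ft_force: [-0.1, 0.8, -1.9]
finger_gap: 0.127
```

```bash
python3 - <<'E'
from h import *
need([.5136,-.2042,.037],.09+np.pi/2)
b=manip.get_image('side');a=manip.get_image('top')
cv2.imwrite('pics/m4.png',np.hstack([cv2.resize(a[180:290,370:470],None,fx=4,fy=4),cv2.resize(b[120:230,300:400],None,fx=4,fy=4)]))
E
```

```text
pos [ 0.5145 -0.2051  0.0542] tooly yaw 1.6627 z [ 9.e-04 -4.e-04 -1.e+00] F [-0.08  0.78 -1.87] gap 0.127 q [-0.424  0.239  2.033 -0.     0.869 -2.087] t 17.95
turn first (tool, units): [-0.005       0.00833333  0.01833333]  then shift units: [0.026 0.032 0.575] shift with current axes [0.027 0.032 0.575]
```

View pics/m4.png

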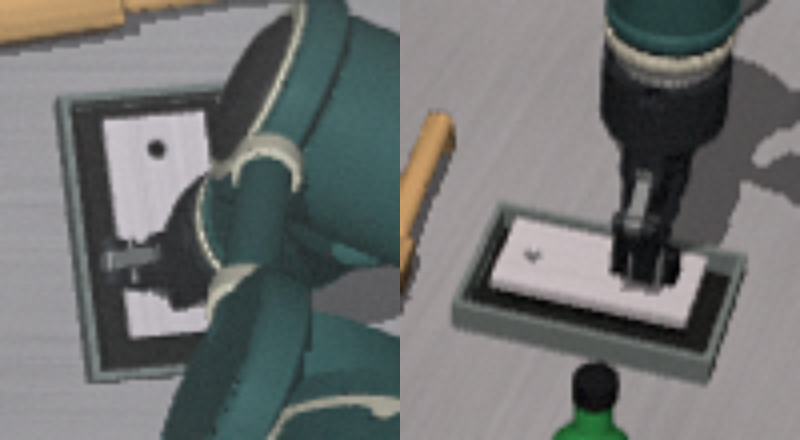

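Well centred with walls clear all round. I'll lower to contact.

Call:
play_rows:
  series:
    - {"x": 0.02, "y": 0.03, "z": 0.2, "wx": 0, "wy": 0, "wz": 0, "grip": 1}
    - {"x": 0, "y": 0, "z": 0.15, "wx": 0, "wy": 0, "wz": 0, "grip": 1}
    - {"x": 0, "y": 0, "z": 0.1, "wx": 0, "wy": 0, "wz": 0, "grip": 1}
    - {"x": 0, "y": 0, "z": 0.06, "wx": 0, "wy": 0, "wz": 0, "grip": 1}
    - {"x": 0, "y": 0, "z": 0.04, "wx": 0, "wy": 0, "wz": 0, "grip": 1}
    - {"x": 0, "y": 0, "z": 0, "wx": 0, "wy": 0, "wz": 0, "grip": 1}
    - {"x": 0, "y": 0, "z": 0, "wx": 0, "wy": 0, "wz": 0, "grip": 1}

```text
clock: 18.75
position: [0.5134, -0.2041, 0.0373]
eef_rot: [-0.144, 3.138, -0.0]
ft_force: [1.0, -0.1, -2.4]
finger_gap: 0.126
```

```bash
python3 - <<'E'
from h import *
need([.5136,-.2042,.0365],.09+np.pi/2)
E
```

```text
pos [ 0.5134 -0.2041  0.0373] tooly yaw 1.6627 z [ 1.e-04 -0.e+00 -1.e+00] F [ 0.97 -0.14 -2.41] gap 0.126 q [-0.423  0.262  2.043  0.     0.837 -2.086] t 18.75
turn first (tool, units): [-0.          0.00166667  0.01833333]  then shift units: [-0.006 -0.005  0.028] shift with current axes [-0.006 -0.005  0.028]
```

Still carrying about 2.4 N, so I'll creep down further.

Call:
play_rows:
  series:
    - {"x": 0, "y": 0, "z": 0.03, "wx": 0, "wy": 0, "wz": 0, "grip": 1}
    - {"x": 0, "y": 0, "z": 0.02, "wx": 0, "wy": 0, "wz": 0, "grip": 1}
    - {"x": 0, "y": 0, "z": 0, "wx": 0, "wy": 0, "wz": 0, "grip": 1}
    - {"x": 0, "y": 0, "z": 0, "wx": 0, "wy": 0, "wz": 0, "grip": 1}

```text
clock: 19.15
position: [0.5136, -0.2042, 0.0365]
eef_rot: [-0.144, 3.138, -0.001]
ft_force: [-2.0, 0.5, 5.8]
finger_gap: 0.128
```

Contact made. I'll open partly (the tray walls are near), rise, and then open fully.

Call:
play_rows:
  series:
    - {"x": 0, "y": 0, "z": 0, "wx": 0, "wy": 0, "wz": 0, "grip": 0.3}
    - {"x": 0, "y": 0, "z": 0, "wx": 0, "wy": 0, "wz": 0, "grip": 0.3}
    - {"x": 0, "y": 0, "z": 0, "wx": 0, "wy": 0, "wz": 0, "grip": 0.3}
    - {"x": 0, "y": 0, "z": 0, "wx": 0, "wy": 0, "wz": 0, "grip": 0.3}
    - {"x": 0, "y": 0, "z": -0.2, "wx": 0, "wy": 0, "wz": 0, "grip": 0.3}
    - {"x": 0, "y": 0, "z": -0.5, "wx": 0, "wy": 0, "wz": 0, "grip": 0.3}
    - {"x": 0, "y": 0, "z": -0.8, "wx": 0, "wy": 0, "wz": 0, "grip": 0.3}
    - {"x": 0, "y": 0, "z": -0.8, "wx": 0, "wy": 0, "wz": 0, "grip": 0.3}

```text
clock: 19.95
position: [0.5133, -0.204, 0.1064]
eef_rot: [-0.144, 3.138, -0.0]
ft_force: [0.2, -0.1, -0.7]
finger_gap: 0.349
```

Call:
play_rows:
  series:
    - {"x": 0, "y": 0, "z": -0.9, "wx": 0, "wy": 0, "wz": 0, "grip": -1}
    - {"x": 0, "y": 0, "z": -0.9, "wx": 0, "wy": 0, "wz": 0, "grip": -1}
    - {"x": 0, "y": 0, "z": -0.9, "wx": 0, "wy": 0, "wz": 0, "grip": -1}
    - {"x": 0, "y": 0, "z": -0.9, "wx": 0, "wy": 0, "wz": 0, "grip": -1}
    - {"x": 0, "y": 0, "z": -0.9, "wx": 0, "wy": 0, "wz": 0, "grip": -1}
    - {"x": 0, "y": 0, "z": 0, "wx": 0, "wy": 0, "wz": 0, "grip": -1}
    - {"x": 0, "y": 0, "z": 0, "wx": 0, "wy": 0, "wz": 0, "grip": -1}

```text
clock: 20.65
position: [0.5138, -0.2043, 0.2416]
eef_rot: [-0.144, 3.135, -0.002]
ft_force: [0.3, -0.7, 0.6]
finger_gap: 1.001
```

```bash
python3 - <<'E'
from h import *
need([.5136,-.2042,.25],.09+np.pi/2)
b=manip.get_image('side');a=manip.get_image('top')
cv2.imwrite('pics/f_s.png',b);cv2.imwrite('pics/f_t.png',a)
cv2.imwrite('pics/f.png',np.hstack([cv2.resize(a[180:290,370:470],None,fx=4,fy=4),cv2.resize(b[140:250,295:395],None,fx=4,fy=4)]))
E
```

```text
pos [ 0.5138 -0.2043  0.2416] tooly yaw 1.6627 z [ 0.0029 -0.0013 -1.    ] F [ 0.31 -0.67  0.61] gap 1.001 q [-0.423  0.037  1.879 -0.     1.222 -2.086] t 20.65
turn first (tool, units): [-0.015       0.02666667  0.01833333]  then shift units: [ 0.006  0.003 -0.28 ] shift with current axes [ 0.006  0.003 -0.28 ]
```

View pics/f.png

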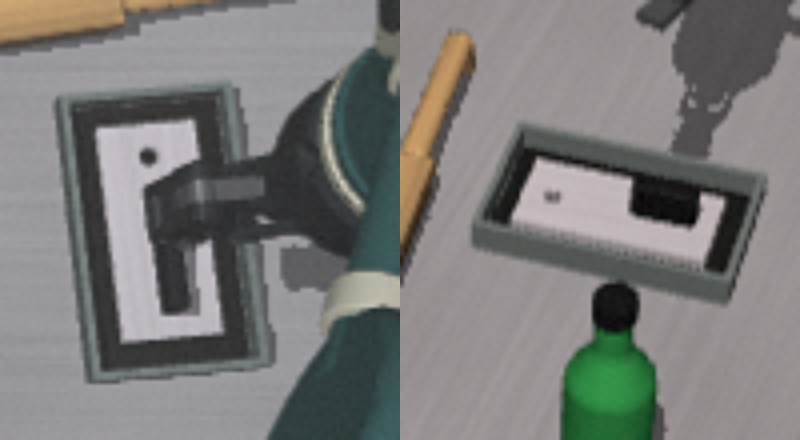

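View pics/f_s.png

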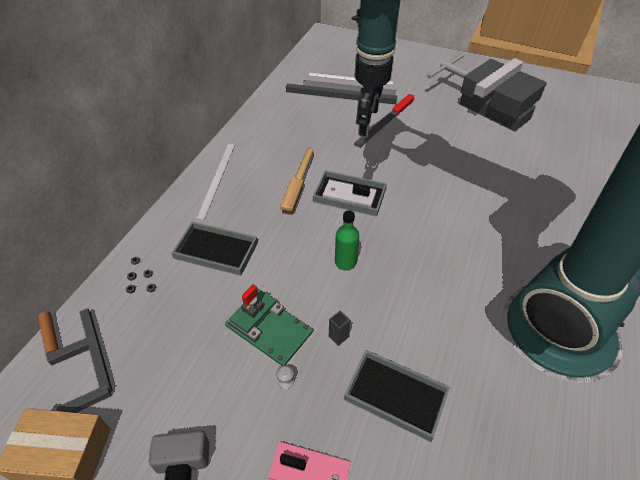

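The carrier lies flat and centred in the tray with its handle up, the plunger is latched at (251,296), and the bystanders are in place. One numeric check, then I hand in.

```bash
python3 - <<'E'
from h import *
b=cv2.imread('pics/f_s.png').astype(int)
m=((b.min(2)>130)).astype(np.uint8); m[:172]=0;m[212:]=0;m[:,:320]=0;m[:,381:]=0
cs,_=cv2.findContours(m,cv2.RETR_EXTERNAL,cv2.CHAIN_APPROX_NONE);c=max(cs,key=cv2.contourArea)
print(cv2.boundingRect(c),cv2.contourArea(c))
P=plane('side',c[:,0].astype(float),.013)
d=P[:,:2]-[.5435,-.2015];cy,sy=np.cos(.09),np.sin(.09)
L=np.c_[d@[cy,sy],d@[-sy,cy]];print('tray-frame extents',L.min(0),L.max(0),(L.min(0)+L.max(0))/2)
o=manip.observe();print(o['dq'].round(4))
manip.job_done()
E
```

```text
(323, 180, 53, 27) 615.0
tray-frame extents [-0.06491591 -0.03180388] [0.06491326 0.03685928] [-1.32660936e-06  2.52770395e-03]
[-0.0017  0.0139  0.012   0.0011  0.0006 -0.0008]
the job is handed in; nothing more can be done
```

The carrier is in the right-hand tray, flat with its handle up, and the plunger is still latched open. I handed the job in at about 21 s of the 58 s allowed; no verdict is reported.

- **What I did:** I pulled the red knob up about 17 mm and twisted it about 90° clockwise. I set its cross bar on the crown and let go. I then drew the carrier out about 79 mm by its handle, carried it over the oil bottle, and laid it in the tray. The touch-down force was about 6 N.
- **Last checks:** My measurement put the carrier's centre about 0 mm (along the tray) and 2.5 mm (across it) from the tray's centre, against the 22 mm allowed. The last pictures show the knob still crosswise and raised, and the turned knob, tube, bottle and brush look unmoved. The gripper is open about 0.24 m above the bench and touches nothing.
- **Small disagreements:** I did not measure the carrier's final height or tilt; flat is judged from the two pictures. The carrier's measured width came out about 9 mm too wide, probably because the mask caught the plate's side or the tray rim. Two tray rim corners also triangulated about 10 mm too high, so I took the tray's pose from the listed rim height. The resulting outline matched both views.

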